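Stack the sample tray and transfer the row in reverse order

TASK

First lift the empty white three-pocket tray onto the grey stacking base, so that it sits flat down between the four corner guides. Then move the three closed containers one by one from their cups on the dark steel rail into the tray, one per pocket and in reverse order as you see them from the robot: the left one into the right-hand pocket, the middle one into the middle pocket, the right one into the left-hand pocket. Keep the containers upright and leave them all standing in their pockets.

Things in the scene. Friction and masses are not known exactly. Their poses are not given: they have to be found in the camera images.
- bottle_mid (a point): Clear bottle with a blue screw cap, the tallest container: body 44 mm diameter to 70 mm up, cap 34 mm diameter from there to the top, 90 mm tall, about 0.11 kg, loose. The point is on its axis half-way up (45 mm above its underside); z up along its axis.
- pot_mid (a point): Short wide sample pot with a white screw lid: 43 mm diameter, 48 mm tall, about 0.03 kg, loose. The point is on its axis half-way up (24 mm above its underside); z up along its axis. Take it high, by the lid, so that the fingertips stay above the cup and pocket rims.
- vial_mid (a point): Slim glass vial with a white cap: 17 mm diameter, 46 mm tall, about 0.02 kg, loose. The point is on its axis half-way up (23 mm above its underside); z up along its axis. Take it high, by its upper half, so that the fingertips stay above the cup and pocket rims.
- rail: Flat dark steel rail, 84 (x) by 236 (y) mm, fixed to the bench. It carries three cups in a row along its y, at +80, 0 and -80 mm; +y is its left end as seen from the robot (yaw within 0.2 rad). Origin at the centre of its underside; the top of its plate, on which the cups stand, is 10 mm up.
- bottle_cup: Round grey cup, 56 mm outside, in which the bottle stands at the start; it shows from which end of the rail the bottle came. Inner floor 3 mm above its underside, rim 7 mm above its underside (4 mm above the floor), 3 mm play round the bottle; its origin at the centre of its underside, at the height of the top of the rail plate; fixed.
- pot_cup: Round grey cup, 55 mm outside, in which the sample pot stands at the start. Same heights and play as the bottle's cup; its origin at the centre of its underside, at the height of the top of the rail plate; fixed.
- vial_cup: Round grey cup, 29 mm outside, in which the vial stands at the start. Same heights and play as the bottle's cup; its origin at the centre of its underside, at the height of the top of the rail plate; fixed.
- tray_mid (a point): Loose white tray block, 66 (x) by 214 (y) by 34 mm high, 0.35 kg, flat on the bench; grip it across the 66 mm at mid-length (upright ribbed sides). Three square dark-floored pockets along y at +74, 0, -74 mm, each 60 by 60 mm, 6 mm deep, floors 28 mm above the tray's underside. Same both ways round. The point is its centre, 17 mm above its underside.
- base: Grey stacking base, fixed, 94 (x) by 242 (y) mm. Flat seat 16 mm above the bench; at the corners L guides 7 mm high with 3 mm play round the tray, flaring out at 45 degrees for 8 mm more. Origin: centre of underside; +y along it to the left seen from the robot (yaw within 0.2 rad). Tray seated: pocket floors 44 mm above the bench, centres at y = +74 (left), 0, -74 mm (right).
Not all that is in view belongs to the job. What is meant by the part that bears vial_mid is not blue, and is the smaller of those in its own colour.

How it is judged:
By the outcome, as a careful person would: the job done as asked, in the order asked, and still so for the second after the job is handed in, with the robot touching nothing.
It also fails if it takes over 104 s, if anything falls off the work surface, if the arm or the gripper's body presses on something with over 40 N, if the wrist force passes 120 N, or if a joint passes its speed limit or range.

ROBOT

A 6-joint arm with a two-finger parallel gripper is mounted at the origin on a cart in front of the work surface, level with it; the furniture and walls round the work are solid. World frame = base frame: x ahead of the robot, y to its left, z up, the work surface at z = 0. Lengths are in m, angles in rad, forces in N, time in s.
With the tool pointing down it reaches from about 0.4 to 0.825 m from the base axis. Payload 7 kg.
Tool frame: the origin (TCP) lies between the finger pads; the fingertips stand ctrl.tips_ahead ahead of it and the grasp point (between the pads) lies 2 mm behind it (ctrl.tips_ahead is the distance from the TCP to the fingertips, in m); x points along the fingers, y is the direction in which the jaws open and shut, and the axes are right-handed (so a half turn about x gives the same grasp; the last joint's range is limited). The gripper opens to 88 mm and grips with 3 to 60 N. Pads are 19 mm wide; open, the fingers measure 130 mm over their backs; the gripper's body (78 mm by 193 mm) begins 47 mm behind the grasp point.
Start: joints at [1.391, 0.359, 0.012, 0, -1.224, -0.288], TCP at [0.304, 0.602, 0.244] pointing down, gripper open.
Joint ranges: [-3.07, 3.07], [-1.43, 2.12], [-1.02, 1.25], [-3.03, 1.67], [-3.05, -0], [-3.03, 3.03]. Speed limits (rad/s): [2.39, 2.39, 3.01, 3.14, 3.14, 3.14].

INTERFACE

Orientations are given as a rotation vector (axis times angle).
In Python, from station import ctrl, snapshot, camera_model, job, finder gives the robot as it stands.
- The arm moves only by the tool send_rows, never from a script. Its argument "motion" is a list of rows, each a list of 3 entries, a list of its own where there are three numbers: the shift along the world's x, y, z in mm, then the turn, a rotation vector about the world's x, y, z in degrees, then the closure in counts, from 0 (fully open) to 255 (shut). In form: [[[x, y, z], [wx, wy, wz], grip], ...]. A call has 1 to 5 rows; each row shifts and turns the commanded pose from where the row before left it; what a row does not reach is not made up. A row lasts 1/12 s, in which the tool goes at most 41.7 mm and 7.16 degrees, less where a joint would pass 70% of its speed; a pose out of reach is approached as far as the arm can. A call is refused whole if a number of a shift passes 41.7 or a number of a turn 7.16, either way. A call with a gripper value outside its range is refused whole. The fingers move at their own pace and stop on an object; "force" is the grip in N (left out, the last holds). Time passes only in rows, so rows that do not move let the fingers close. It gives the time, the measured TCP pose, the force and the opening at its end, in the units of the state.
- ctrl.get_state(): the state, without advancing time (a new reading comes with each control period).
- snapshot(name): name is "scene" or "top" or "wrist"; returns (picture, depth): 400x640x3 uint8, red, green, blue; 400x640 float32, m along the optical axis (not along the pixel's ray), 0 where there is no reading.
- camera_model(name): a dict with "vertical_fov" (degrees; the focal length in pixels is half the picture's height over the tangent of half this angle, whatever the lens; pixels are square), "cx", "cy" (the principal point, pixels), "extrinsics" (4x4, takes a point from camera to world coordinates). Camera axes: x right, y up, looking along -z (the intrinsics and any distortion apply to the point x, -y, -z); pixel columns grow to the right and rows downward; lengths in m; the calibration is good to about 2 mm. The wrist camera is an equidistant fisheye: a pixel r from the principal point sees the ray r / f radians off the axis. A picture is of the moment at which its call begins: read the wrist's pose just before it. camera_model takes no time and is no camera call; for the wrist camera it gives the pose at the moment of the call.
- job.close_job(): hands the job in, once; it reports no verdict.
Trained networks look in the newest picture that a camera, given by its name, has taken for a name from the list of things; names that differ only in an ending like _2 or _b are one class to them, and where a whole thing is asked for, a point or a joint stands for the part that bears it (a point fixed in the world has none). Each returns a list of dicts, best first, with "score" (0 to 1); they miss things now and then, are a little off and sometimes report something else, mostly with a low value. They report only what shows in the picture. A call takes as long as a camera call. They do not tell look-alikes from the thing itself.
- finder.silhouettes(camera, query): "mask" (400x640 bool, what is visible of it) and "rect" ([centre column, centre row, width, height] in pixels, round what is visible of it).
- finder.pinpoint(camera, query): "xy" ([column, row] in pixels: a listed point, or the origin of a listed thing).
The state is a dict: "clock": time; "qpos": joint angles; "joint_velocities": joint speeds; "effort": joint torques, N m; "tcp_pos": TCP position; "eef_rot": TCP orientation; "ft_force": force on the tool from outside, world axes, zero at the start; "ft_torque": the same for the moment, N m; "opening": opening from 0.0 (shut) to 1.0 (fully open).
Only numpy, scipy, OpenCV 4.12 (cv2) and the standard library are available. Lean on these libraries where they do the work, as an engineer would, in place of code of your own. Each camera call takes 0.05 s, during which the arm holds its last target.

## Working session

There is one attempt and no reset: what is moved stays moved. The work goes in short steps, Python scripts to look and compute and a tool call to move; the robot and the scene stay as the last step left them, time stands still between calls to the robot, and variables do not carry over. Pictures are saved under pics/ and viewed, and the job is handed in when it is done.

Besides the shell and the picture viewer there is one more tool, called after "Request:" as name(argument=value, ...), one argument or row to a line, values as JSON. send_rows: Moves the arm, as the interface text tells. Its arguments: {"type":"object","properties":{"motion":{"type":"array"},"force":{"type":"number"}},"required":["motion"]}

```bash
ls; mkdir -p pics
python3 - <<'E'
from station import ctrl, snapshot, camera_model, job, finder
import cv2,numpy as np
print(ctrl.get_state(), ctrl.tips_ahead)
for n in ("scene","top"):
    p,d=snapshot(n); cv2.imwrite(f"pics/{n}0.png",p[:,:,::-1]); np.savez(f"pics/{n}0.npz",p=p,d=d)
    m=camera_model(n); print(n,{k:np.round(v,3) if k!='x' else v for k,v in m.items() if not isinstance(v,str)})
E
```

```text
pics
{'clock': 0.0, 'qpos': array([ 1.39107556e+00,  3.59440547e-01,  1.10885298e-02, -3.63347699e-04,
       -1.22409644e+00, -2.88099682e-01]), 'joint_velocities': array([ 9.15199289e-04,  2.77031812e-05,  3.77848525e-04,  3.14274255e-04,
       -1.13977592e-04, -1.80719360e-03]), 'effort': array([ 1.89504637e-03, -5.82719493e+01,  2.93047714e+01,  6.99716493e+00,
        7.00741162e-03, -1.53486058e-04]), 'tcp_pos': array([0.30419864, 0.60206759, 0.24259849]), 'eef_rot': array([-1.96127987,  0.46918827,  1.9617873 ]), 'ft_force': array([-0.27525757, -0.65554503,  0.6166782 ]), 'ft_torque': array([ 0.0064623 ,  0.02455918, -0.00164979]), 'opening': 1.0002590920421084} 0.017
scene {'vertical_fov': np.float64(45.389), 'cx': np.float64(318.094), 'cy': np.float64(199.253), 'extrinsics': array([[ 0.666,  0.523, -0.532, -0.012],
       [-0.746,  0.451, -0.491, -0.604],
       [-0.017,  0.723,  0.69 ,  0.769],
       [ 0.   ,  0.   ,  0.   ,  1.   ]])}
top {'vertical_fov': np.float64(54.849), 'cx': np.float64(321.662), 'cy': np.float64(198.592), 'extrinsics': array([[-0.175,  0.963, -0.206,  0.337],
       [-0.985, -0.171,  0.036, -0.08 ],
       [-0.   ,  0.209,  0.978,  0.948],
       [ 0.   ,  0.   ,  0.   ,  1.   ]])}
```

View pics/scene0.png

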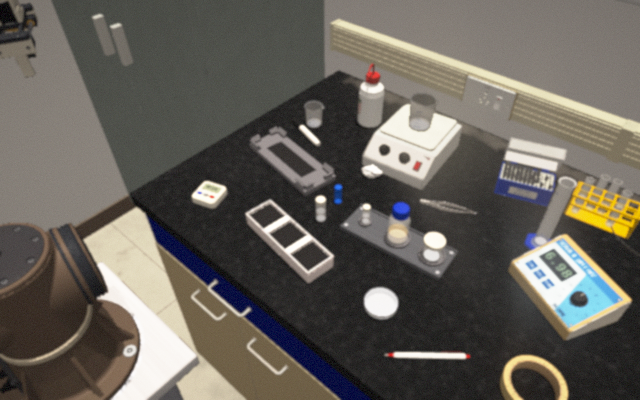

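View pics/top0.png

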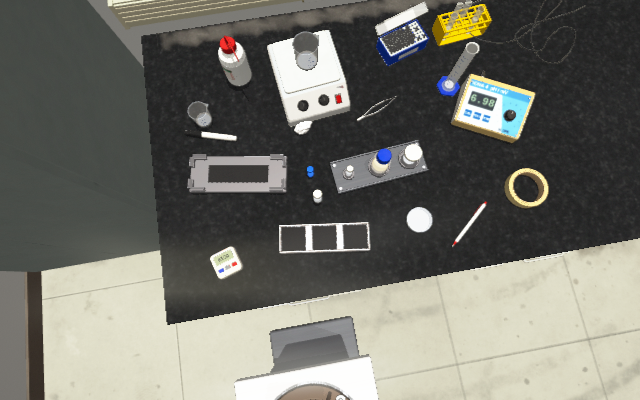

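```bash
cat > h.py <<'E'
from station import ctrl, snapshot, camera_model, job, finder
import cv2,numpy as np
from scipy.spatial.transform import Rotation as R
def f_of(m): return 200/np.tan(np.radians(m["vertical_fov"])/2)
def cloud(d,m):
    f=f_of(m); v,u=np.mgrid[0:400,0:640].astype(float)
    P=np.stack([(u-m["cx"])/f*d,-(v-m["cy"])/f*d,-d],-1)
    E=np.array(m["extrinsics"]); W=P@E[:3,:3].T+E[:3,3]
    W[d<=0]=np.nan; return W
def onplane(uv,m,z,fish=False):
    f=f_of(m); E=np.array(m["extrinsics"]); uv=np.atleast_2d(uv).astype(float)
    a=(uv-[m["cx"],m["cy"]])/f
    if fish:
        r=np.linalg.norm(a,axis=1,keepdims=True)+1e-12
        dr=np.hstack([a/r*np.sin(r),np.cos(r)])
    else: dr=np.hstack([a,np.ones((len(a),1))])
    dr=dr*[1,-1,-1]; w=dr@E[:3,:3].T
    return E[:3,3]+w*((z-E[2,3])/w[:,2])[:,None]
E
python3 - <<'E'
from h import *
for n in ("top","scene"):
    z=np.load(f"pics/{n}0.npz"); W=cloud(z["d"],camera_model(n)); m=camera_model(n)
    print(n,{k:v for k,v in m.items() if k not in("extrinsics",)})
    if n=="top":
        snapshot(n)
        for q in ("tray_mid","base","rail","vial_mid","bottle_mid","pot_mid","vial_cup"):
            for s in finder.silhouettes(n,q)[:3]:
                k=s["mask"]; w=W[k]; w=w[~np.isnan(w[:,0])]
                hi=np.percentile(w[:,2],90); t=w[w[:,2]>hi-.006]
                r=cv2.minAreaRect((w[w[:,2]>.006][:,:2]*1000).astype(np.float32)) if (w[:,2]>.006).sum()>5 else None
                rt=cv2.minAreaRect((t[:,:2]*1000).astype(np.float32))
                print(q,round(s["score"],2),np.round(s["rect"]),"zhi",round(hi,3),"rect",r and np.round(np.hstack([r[0],r[1],r[2]]),1),"top",np.round(np.hstack([rt[0],rt[1],rt[2]]),1))
p=np.load("pics/top0.npz")["p"]
cv2.imwrite("pics/crop1.png",cv2.resize(p[130:270,180:440,::-1],None,fx=3,fy=3,interpolation=cv2.INTER_CUBIC))
p=np.load("pics/scene0.npz")["p"]
cv2.imwrite("pics/crop2.png",cv2.resize(p[150:290,290:480,::-1],None,fx=4,fy=4,interpolation=cv2.INTER_CUBIC))
E
```

```text
top {'vertical_fov': 54.848840505010884, 'cx': 321.66190272488757, 'cy': 198.59153261201072}
tray_mid 0.96 [325. 237.  95.  36.] zhi 0.034 rect [ 437.5 -102.2  213.7   66.3   81.8] top [ 437.4 -102.1  213.8   66.1   81.9]
tray_mid 0.25 [410. 157.  26.  21.] zhi 0.018 rect [ 597.2 -343.2   56.1   40.5   34.5] top [ 593.8 -344.    52.7   37.    42.4]
base 0.69 [239. 175.  97.  38.] zhi 0.024 rect [634.1  81.6 242.5  93.9  79.9] top [634.3  82.  241.7  93.6  79.9]
rail 0.89 [378. 166.  97.  51.] zhi 0.013 rect [ 592.9 -270.3   85.1  235.5    4.9] top [ 592.9 -270.3   85.1  235.5    4.9]
vial_mid 0.56 [348. 171.  11.   8.] zhi 0.06 rect [ 585.6 -190.1   15.2   14.2   76.1] top [ 586.4 -190.5   14.8   12.4   76.3]
vial_mid 0.55 [318. 195.   9.  18.] zhi 0.062 rect [ 536.9 -103.    19.5   18.7   39.5] top [ 538.  -103.3   18.4   17.2   36.7]
vial_mid 0.39 [311. 170.   2.   6.] zhi 0.047 rect [605.4 -96.8  12.6  15.6  80.7] top [605.3 -97.4  12.9  12.7  38.4]
bottle_mid 0.92 [382. 162.  14.  26.] zhi 0.104 rect [ 606.  -275.5   40.6   73.6   63.9] top [ 591.4 -269.5   32.3   31.4   28.9]
pot_mid 0.86 [412. 155.  20.  20.] zhi 0.063 rect [ 598.6 -349.1   39.9   39.8   11.3] top [ 598.3 -349.    41.1   38.3   79.8]
pot_mid 0.21 [239. 174. 104.  40.] zhi 0.024 rect [634.1  81.2 241.6  94.3  79.9] top [634.5  81.3 240.3  93.9  80. ]
vial_cup 0.37 [349. 174.  10.  12.] zhi 0.019 rect [ 580.5 -188.2   24.    16.    59.8] top [ 580.5 -188.2   24.    16.    59.8]
scene {'vertical_fov': 45.38865595576224, 'cx': 318.0935084489494, 'cy': 199.25277620190013}
```

View pics/crop1.png

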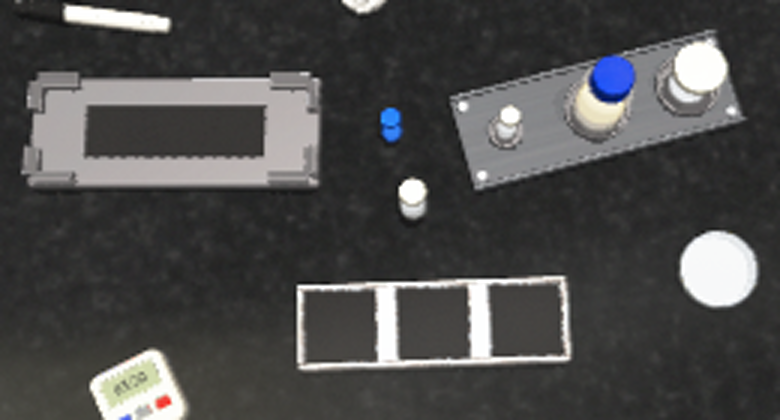

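View pics/crop2.png

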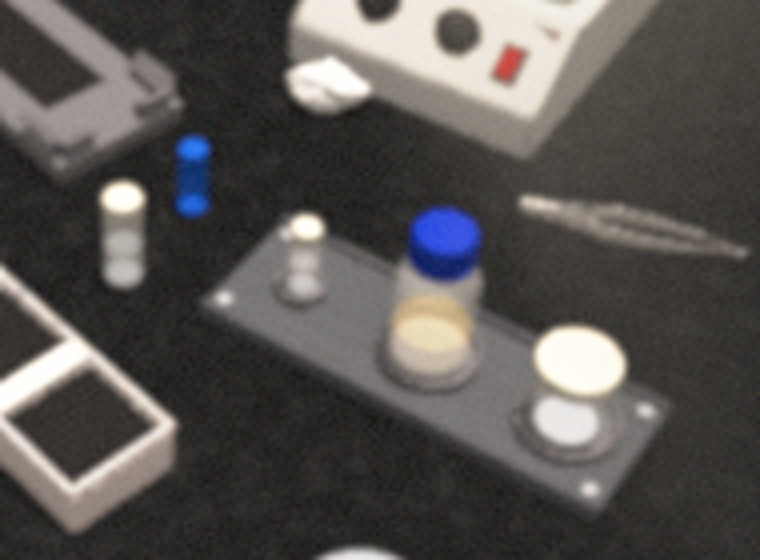

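```bash
cat >> h.py <<'E'
def delta(target,yawdeg,lift=None):
    """shift mm and turn deg from measured to target TCP (mm), tool down, jaw axis at yaw (mod 180) in world"""
    s=ctrl.get_state(); C=R.from_rotvec(s["eef_rot"])
    best=None
    for k in (0,180):
        a=np.radians(yawdeg+k); y=np.array([np.cos(a),np.sin(a),0]); x=np.array([0,0,-1.]); T=R.from_matrix(np.stack([x,y,np.cross(x,y)],1))
        v=np.degrees((T*C.inv()).as_rotvec())
        if best is None or np.linalg.norm(v)<np.linalg.norm(best): best=v
    print("t",round(s["clock"],2),"tcp",np.round(s["tcp_pos"]*1000,1),"jawyaw",np.round(np.degrees(np.arctan2(*C.as_matrix()[[1,0],1])),2),"down",np.round(C.as_matrix()[:,0],3),"open",round(s["opening"]*88,1),"F",np.round(s["ft_force"],1))
    print("  shift",np.round(np.array(target)-s["tcp_pos"]*1000,1),"turn",np.round(best,2), "q6",np.round(s["qpos"],2))
E
python3 - <<'E'
from h import *
z=np.load("pics/top0.npz"); W=cloud(z["d"],camera_model("top"))
g=W[~np.isnan(W[...,0])]
for x0 in range(300,900,50):
    row=[]
    for y0 in range(-450,350,50):
        s=g[(g[:,0]*1000>=x0)&(g[:,0]*1000<x0+50)&(g[:,1]*1000>=y0)&(g[:,1]*1000<y0+50)]
        row.append(int(s[:,2].max()*1000) if len(s) else -1)
    print(x0,row)
delta([437.4,-102.1,120],-8.2)
E
```

```text
300 [5, 6, 4, 4, 4, 3, 4, 4, 5, 4, 4, 4, 4, 5, 5, -1]
350 [10, 4, 4, 4, 34, 35, 33, 4, 4, 4, 3, 20, 21, 5, 4, -1]
400 [9, 18, 20, 3, 36, 33, 38, 37, 37, 34, 3, 23, 24, 4, 4, -1]
450 [4, 18, 20, 4, 37, 35, 37, 39, 36, 35, 4, 19, 5, 4, 4, -1]
500 [4, 5, 5, 15, 18, 16, 65, 63, 5, 4, 4, 4, 6, 4, 5, -1]
550 [4, 63, 64, 106, 72, 61, 56, 48, 35, 31, 19, 17, 10, 4, 5, -1]
600 [4, 64, 64, 105, 19, 17, 48, 48, 33, 21, 21, 20, 32, 33, 4, 414]
650 [6, 5, 4, 4, 5, 4, 4, 5, 33, 20, 21, 20, 33, 14, 5, 414]
700 [5, 5, 9, 11, 31, 46, 51, 50, 4, 5, 19, 19, 14, 4, 4, 414]
750 [6, 5, 10, 10, 79, 89, 92, 93, 4, 4, 4, 60, 63, 17, 5, 413]
800 [5, 4, 5, 4, 93, 164, 166, 93, 4, 4, 5, 61, 63, 4, 4, 414]
850 [53, 53, 53, 4, 91, 166, 166, 93, 76, 185, 147, 4, 4, 5, 4, 412]
t 0.5 tcp [304.4 602.4 243.5] jawyaw -116.8 down [-0. -0. -1.] open 88.1 F [-0.5  0.1 -0.9]
  shift [ 133.  -704.5 -123.5] turn [  0.   -0.  -71.4] q6 [ 1.39  0.36  0.01 -0.   -1.22 -0.29]
```

Request:
send_rows(
  motion=[
    [[12,-39,0],[0,0,-4.2],0],
    [[12,-39,0],[0,0,-4.2],0],
    [[12,-39,0],[0,0,-4.2],0],
    [[12,-39,0],[0,0,-4.2],0],
    [[12,-39,0],[0,0,-4.2],0],
  ],
)

```text
clock: 0.92
tcp_pos: [0.3645, 0.4056, 0.2436]
eef_rot: [-1.726, 0.768, 1.725]
ft_force: [-0.3, 0.3, -0.0]
opening: 1.001
```

Request:
send_rows(
  motion=[
    [[8,-40,0],[0,0,-4.2],0],
    [[8,-40,0],[0,0,-4.2],0],
    [[8,-40,0],[0,0,-4.2],0],
    [[8,-40,0],[0,0,-4.2],0],
    [[8,-40,0],[0,0,-4.2],0],
  ],
)

```text
clock: 1.33
tcp_pos: [0.4043, 0.2056, 0.244]
eef_rot: [-1.474, 1.012, 1.474]
ft_force: [1.2, -0.1, -0.3]
opening: 1.003
```

Request:
send_rows(
  motion=[
    [[6,-40,0],[0,0,-4.2],0],
    [[6,-40,0],[0,0,-4.2],0],
    [[6,-40,0],[0,0,-4.2],0],
    [[2,-40,0],[0,0,-4.2],0],
    [[2,-40,0],[0,0,-4.2],0],
  ],
)

```text
clock: 1.75
tcp_pos: [0.4261, 0.0056, 0.2441]
eef_rot: [-1.21, 1.208, 1.209]
ft_force: [1.6, -0.2, -0.1]
opening: 0.997
```

Run:
```python
from h import *
delta([437.4,-102.1,120],-8.2)
```

```text
t 1.75 tcp [426.1   5.6 244.1] jawyaw -179.99 down [ 0.001  0.001 -1.   ] open 87.7 F [ 1.6 -0.2 -0.1]
  shift [  11.3 -107.7 -124.1] turn [-0.03  0.07 -8.21] q6 [ 0.48 -0.07 -0.5   0.   -1.14 -0.48]
```

Request:
send_rows(
  motion=[
    [[4,-36,0],[0,0,-2.7],0],
    [[4,-36,0],[0,0,-2.7],0],
    [[3,-36,0],[0,0,-2.8],0],
    [[0,0,-30],[0,0,0],0],
    [[0,0,-14],[0,0,0],0],
  ],
)

```text
clock: 2.17
tcp_pos: [0.4365, -0.1026, 0.198]
eef_rot: [-1.101, 1.274, 1.102]
ft_force: [-0.8, 0.4, -0.4]
opening: 1.005
```

Run:
```python
from h import *
delta([437.4,-102.1,40],-8.2)
m=camera_model("wrist"); p,d=snapshot("wrist"); cv2.imwrite("pics/w1.png",p[:,:,::-1]); np.savez("pics/w1.npz",p=p,d=d)
print(m)
s=finder.pinpoint("wrist","tray_mid")[:2]
for a in s: print(a, onplane(a["xy"],m,.017,True))
s=finder.silhouettes("wrist","tray_mid")[:1]
for a in s:
    v,u=np.nonzero(a["mask"]); c=cv2.findContours(a["mask"].astype(np.uint8),0,2)[0]; c=max(c,key=len)[:,0]
    print(cv2.minAreaRect((onplane(c,m,.034,True)[:,:2]*1000).astype(np.float32)),a["score"])
```

```text
t 2.17 tcp [ 436.5 -102.6  198. ] jawyaw 171.68 down [-0.     0.001 -1.   ] open 88.4 F [-0.8  0.4 -0.4]
  shift [   0.9    0.5 -158. ] turn [-0.04 -0.02  0.12] q6 [ 0.21  0.02 -0.53 -0.   -1.02 -0.36]
{'vertical_fov': 65.70646984690485, 'cx': 316.0373597743411, 'cy': 195.08583024663764, 'extrinsics': array([[-9.89675949e-01, -1.37642675e-01, -3.99501035e-02,
         4.25333217e-01],
       [ 1.43322817e-01, -9.49876213e-01, -2.77837633e-01,
        -1.77618709e-01],
       [ 2.94661977e-04, -2.80694984e-01,  9.59796978e-01,
         3.38725622e-01],
       [ 0.00000000e+00,  0.00000000e+00,  0.00000000e+00,
         1.00000000e+00]])}
{'xy': [319.1, 179.6], 'score': 0.9} [[ 0.43301973 -0.10106604  0.017     ]]
((434.1924743652344, -110.02555847167969), (197.5003204345703, 66.40311431884766), 81.7208480834961) 0.87
```

View pics/w1.png

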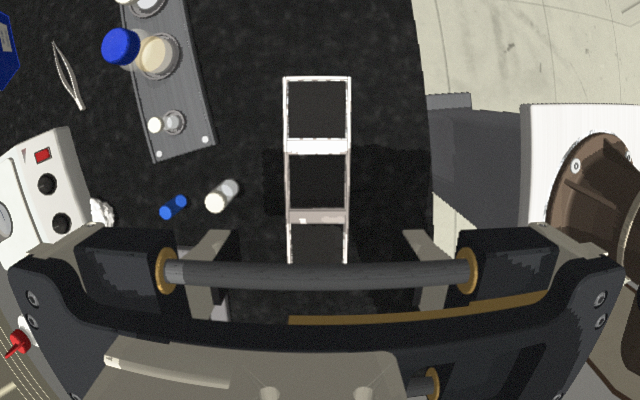

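Request:
send_rows(
  motion=[
    [[0,0,-40],[0,0,0],0],
    [[0,0,-40],[0,0,0],0],
    [[0,0,-40],[0,0,0],0],
    [[0,0,-35],[0,0,0],0],
    [[0,0,-12],[0,0,0],0],
  ],
)

```text
clock: 2.73
tcp_pos: [0.4362, -0.1001, 0.0299]
eef_rot: [-1.105, 1.275, 1.109]
ft_force: [-1.3, -0.4, -0.2]
opening: 0.995
```

Run:
```python
from h import *
delta([436,-102.1,20],-8.2)
```

```text
t 2.73 tcp [ 436.2 -100.1   29.9] jawyaw 172.06 down [-0.003 -0.001 -1.   ] open 87.6 F [-1.3 -0.4 -0.2]
  shift [-0.2 -2.  -9.9] turn [ 0.03 -0.2  -0.27] q6 [ 0.22  0.26 -0.74 -0.   -0.58 -0.36]
```

Request:
send_rows(
  motion=[
    [[0,-1,-10],[0,0,0],0],
    [[0,0,0],[0,0,0],120],
    [[0,0,0],[0,0,0],200],
    [[0,0,0],[0,0,0],200],
    [[0,0,0],[0,0,0],200],
  ],
  force=50,
)

```text
clock: 3.15
tcp_pos: [0.4378, -0.1012, 0.0238]
eef_rot: [-1.106, 1.271, 1.105]
ft_force: [-4.1, 2.6, 3.0]
opening: 0.761
```

Run:
```python
from h import *
delta([436,-102.1,20],-8.2)
p,d=snapshot("top"); W=cloud(d,camera_model("top"))
for s in finder.silhouettes("top","tray_mid")[:1]:
    w=W[s["mask"]];w=w[w[:,2]>.025]; print(cv2.minAreaRect((w[:,:2]*1000).astype(np.float32)),s["rect"])
cv2.imwrite("pics/t1.png",p[:,:,::-1])
```

```text
t 3.15 tcp [ 437.8 -101.2   23.8] jawyaw 172.02 down [ 0.001  0.    -1.   ] open 67.0 F [-4.1  2.6  3. ]
  shift [-1.8 -0.9 -3.8] turn [-0.02  0.07 -0.22] q6 [ 0.21  0.27 -0.74 -0.   -0.56 -0.35]
((425.3674011230469, -166.0597381591797), (66.87743377685547, 92.27057647705078), 0.5665475130081177) [353.8, 235.8, 31.3, 33.9]
```

View pics/t1.png

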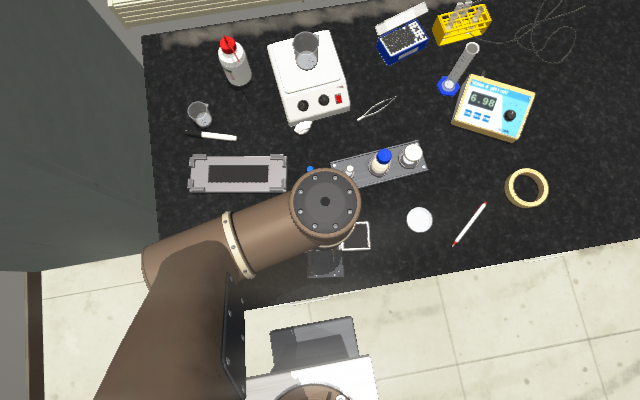

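Request:
send_rows(
  motion=[
    [[0,0,0],[0,0,0],230],
    [[0,0,0],[0,0,0],230],
    [[0,0,8],[0,0,0],230],
    [[0,0,20],[0,0,0],230],
    [[0,0,30],[0,0,0],230],
  ],
  force=60,
)

```text
clock: 3.67
tcp_pos: [0.4356, -0.1018, 0.0801]
eef_rot: [-1.104, 1.276, 1.108]
ft_force: [0.3, 0.4, -3.9]
opening: 0.748
```

Request:
send_rows(
  motion=[
    [[0,0,40],[0,0,0],230],
    [[0,0,40],[0,0,0],230],
    [[0,0,25],[0,0,0],230],
  ],
)

```text
clock: 3.92
tcp_pos: [0.4383, -0.1017, 0.1905]
eef_rot: [-1.108, 1.268, 1.103]
ft_force: [0.8, 0.2, -3.4]
opening: 0.754
```

Run:
```python
from h import *
delta([634.2,81.8,150],-10.1)
m=camera_model("wrist"); p,d=snapshot("wrist"); cv2.imwrite("pics/w2.png",p[:,:,::-1]); np.savez("pics/w2.npz",p=p,d=d);
```

```text
t 3.92 tcp [ 438.3 -101.7  190.5] jawyaw 172.02 down [ 0.005  0.    -1.   ] open 66.4 F [ 0.8  0.2 -3.4]
  shift [195.9 183.5 -40.5] turn [-0.01  0.3  -2.12] q6 [ 0.21  0.02 -0.54  0.   -1.   -0.35]
```

View pics/w2.png

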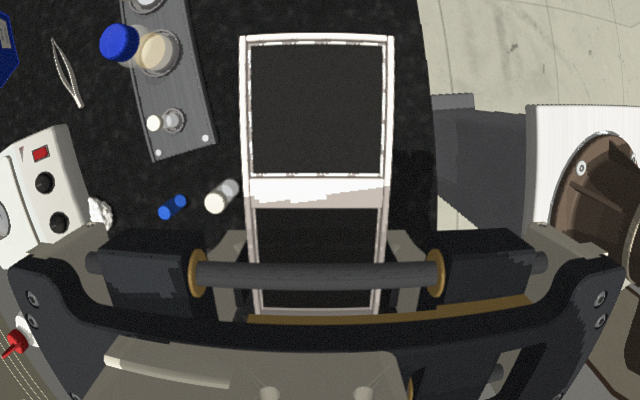

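Run:
```python
from h import *
m=camera_model("wrist"); s=ctrl.get_state(); C=R.from_rotvec(s["eef_rot"]).as_matrix()
for z in (.200,.203):
    P=onplane([[239,37],[394,37],[250,200],[382,200]],m,z,True)
    print(np.round((P-s["tcp_pos"])@C*1000,1), "len",np.linalg.norm(P[0]-P[1]))
```

```text
[[  -5.6  -33.4 -108.3]
 [  -6.4   34.2 -108.2]
 [  -5.5  -30.3  -33.8]
 [  -6.2   30.8  -34.1]] len 0.06765692533982055
[[  -8.6  -32.7 -107.6]
 [  -9.3   33.5 -107.5]
 [  -8.5  -29.6  -34.8]
 [  -9.2   30.2  -35. ]] len 0.06615183481828944
```

Request:
send_rows(
  motion=[
    [[20,18,0],[0,0,-0.3],230],
    [[28,26,0],[0,0,-0.3],230],
    [[28,26,0],[0,0,-0.3],230],
    [[28,26,0],[0,0,-0.3],230],
    [[28,26,0],[0,0,-0.3],230],
  ],
)

```text
clock: 4.38
tcp_pos: [0.5701, 0.0216, 0.1861]
eef_rot: [-1.085, 1.283, 1.086]
ft_force: [0.5, -0.5, -3.3]
opening: 0.752
```

Request:
send_rows(
  motion=[
    [[28,26,0],[0,0,-0.3],230],
    [[22,20,0],[0,0,-0.3],230],
    [[14,15,0],[0,0,0],230],
    [[0,0,0],[0,0,0],230],
  ],
)

```text
clock: 4.72
tcp_pos: [0.6356, 0.0842, 0.1849]
eef_rot: [-1.08, 1.286, 1.079]
ft_force: [-0.2, -0.6, -3.2]
opening: 0.75
```

Run:
```python
from h import *
delta([634.2,81.8,70],-10.1)
m=camera_model("wrist"); p,d=snapshot("wrist"); cv2.imwrite("pics/w3.png",p[:,:,::-1]); 
p,d=snapshot("top"); cv2.imwrite("pics/t3.png",cv2.resize(p[100:270,120:360,::-1],None,fx=3,fy=3));
```

```text
t 4.72 tcp [635.6  84.2 184.9] jawyaw 170.0 down [ 0.  0. -1.] open 66.0 F [-0.2 -0.6 -3.2]
  shift [  -1.4   -2.4 -114.9] turn [-0.01  0.03 -0.1 ] q6 [ 0.44  0.34 -0.15  0.   -1.08 -0.61]
```

View pics/w3.png

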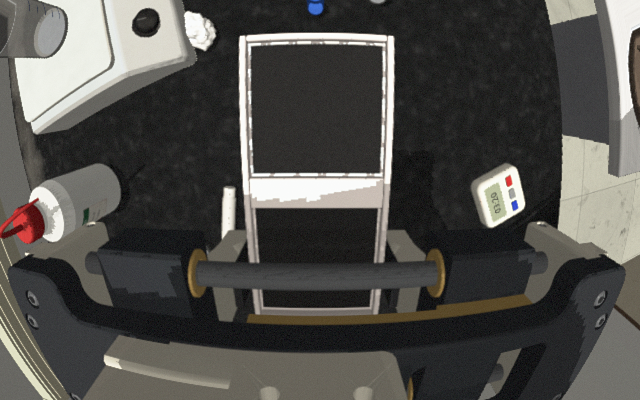

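View pics/t3.png

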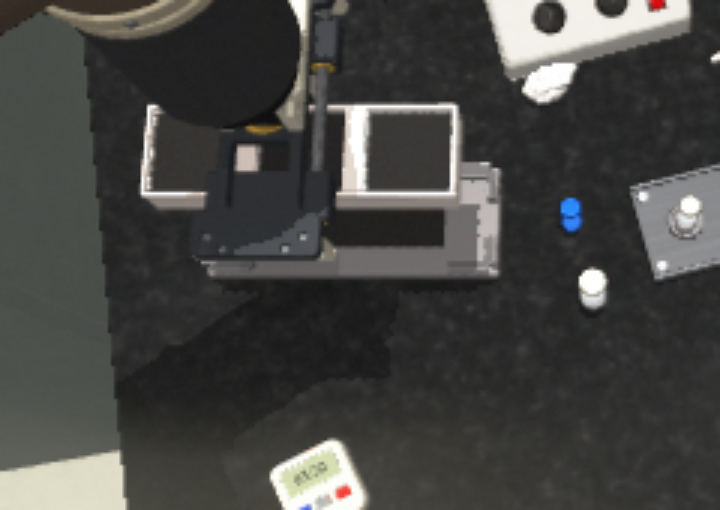

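Request:
send_rows(
  motion=[
    [[-1,-2,-30],[0,0,0],230],
    [[0,0,-40],[0,0,0],230],
    [[0,0,-30],[0,0,0],230],
    [[0,0,-15],[0,0,0],230],
    [[0,0,0],[0,0,0],230],
  ],
)

```text
clock: 5.23
tcp_pos: [0.6288, 0.0776, 0.0668]
eef_rot: [-1.076, 1.295, 1.081]
ft_force: [-0.9, -1.1, -3.5]
opening: 0.749
```

Run:
```python
from h import *
delta([634.2,81.8,37],-10.1)
z=snapshot("top"); p,d=z; cv2.imwrite("pics/t4.png",cv2.resize(p[120:230,160:320,::-1],None,fx=4.5,fy=4.5));
```

```text
t 5.23 tcp [628.8  77.6  66.8] jawyaw 169.8 down [-0.007 -0.002 -1.   ] open 65.9 F [-0.9 -1.1 -3.5]
  shift [  5.4   4.2 -29.8] turn [ 0.13 -0.41  0.1 ] q6 [ 0.43  0.45 -0.28 -0.   -0.84 -0.61]
```

View pics/t4.png

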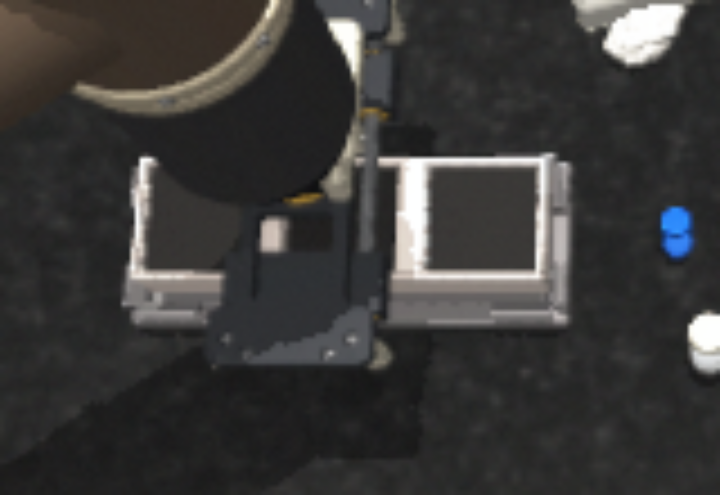

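Request:
send_rows(
  motion=[
    [[0,0,0],[0,0,0],230],
    [[0,0,0],[0,0,0],230],
  ],
)

```text
clock: 5.45
tcp_pos: [0.6335, 0.0795, 0.0728]
eef_rot: [-1.079, 1.284, 1.077]
ft_force: [-0.2, 0.0, -2.7]
opening: 0.749
```

Run:
```python
from h import *
delta([634.2,81.8,37],-10.1)
```

```text
t 5.45 tcp [633.5  79.5  72.8] jawyaw 169.9 down [ 0.003  0.001 -1.   ] open 65.9 F [-0.2  0.  -2.7]
  shift [  0.7   2.3 -35.8] turn [-0.06  0.18  0.  ] q6 [ 0.43  0.45 -0.28  0.   -0.84 -0.61]
```

Request:
send_rows(
  motion=[
    [[1,2,-8],[0,0,0],230],
    [[0,0,-8],[0,0,0],230],
    [[0,0,-6],[0,0,0],230],
    [[0,0,-4],[0,0,0],230],
    [[0,0,0],[0,0,0],230],
  ],
)

```text
clock: 5.87
tcp_pos: [0.6325, 0.0812, 0.0431]
eef_rot: [-1.078, 1.29, 1.079]
ft_force: [-0.6, 0.2, -3.7]
opening: 0.747
```

Run:
```python
from h import *
delta([634.2,81.8,38],-10.1)
z=snapshot("scene"); p,d=z; cv2.imwrite("pics/s5.png",cv2.resize(p[100:220,230:390,::-1],None,fx=4.5,fy=4.5));
```

```text
t 5.87 tcp [632.5  81.2  43.1] jawyaw 169.89 down [-0.002 -0.001 -1.   ] open 65.8 F [-0.6  0.2 -3.7]
  shift [ 1.7  0.6 -5.1] turn [ 0.04 -0.12  0.01] q6 [ 0.43  0.48 -0.3  -0.   -0.79 -0.61]
```

View pics/s5.png

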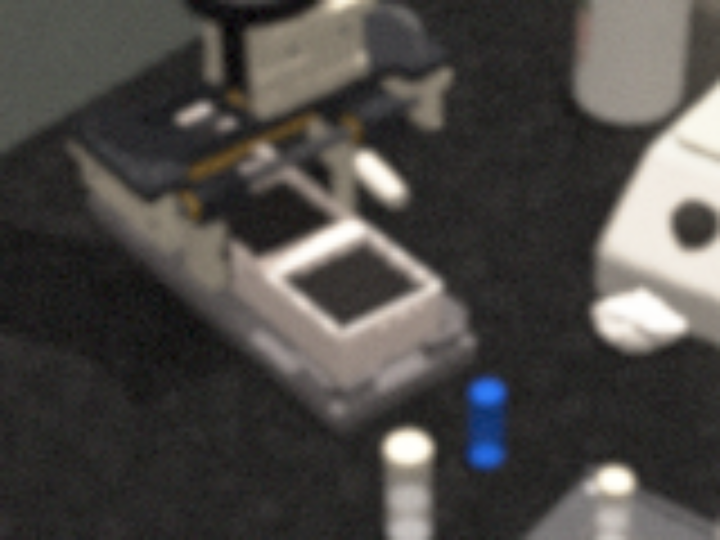

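Request:
send_rows(
  motion=[
    [[0,0,-3],[0,0,0],230],
    [[0,0,-2],[0,0,0],230],
    [[0,0,0],[0,0,0],230],
    [[0,0,0],[0,0,0],230],
  ],
)

```text
clock: 6.25
tcp_pos: [0.6336, 0.0816, 0.0398]
eef_rot: [-1.079, 1.287, 1.078]
ft_force: [-0.4, 0.1, -1.9]
opening: 0.742
```

Run:
```python
from h import *
delta([634.2,81.8,38],-10.1)
```

```text
t 6.25 tcp [633.6  81.6  39.8] jawyaw 169.9 down [ 0.001  0.    -1.   ] open 65.3 F [-0.4  0.1 -1.9]
  shift [ 0.6  0.2 -1.8] turn [-0.01  0.03 -0.  ] q6 [ 0.43  0.49 -0.3   0.   -0.78 -0.61]
```

Request:
send_rows(
  motion=[
    [[0,0,-1.5],[0,0,0],230],
    [[0,0,-1],[0,0,0],230],
    [[0,0,0],[0,0,0],230],
  ],
)

```text
clock: 6.5
tcp_pos: [0.6337, 0.0815, 0.0398]
eef_rot: [-1.079, 1.286, 1.078]
ft_force: [-7.9, 1.2, 18.2]
opening: 0.746
```

Request:
send_rows(
  motion=[
    [[0,0,0],[0,0,0],40],
    [[0,0,0],[0,0,0],0],
    [[0,0,0],[0,0,0],0],
    [[0,0,0],[0,0,0],0],
    [[0,0,0],[0,0,0],0],
  ],
)

```text
clock: 6.92
tcp_pos: [0.6335, 0.0814, 0.0369]
eef_rot: [-1.078, 1.288, 1.078]
ft_force: [-0.2, 0.7, 0.2]
opening: 0.99
```

Request:
send_rows(
  motion=[
    [[0,0,15],[0,0,0],0],
    [[0,0,30],[0,0,0],0],
    [[0,0,40],[0,0,0],0],
    [[0,0,40],[0,0,0],0],
    [[0,0,30],[0,0,0],0],
  ],
)

```text
clock: 7.33
tcp_pos: [0.6341, 0.0815, 0.1954]
eef_rot: [-1.079, 1.285, 1.077]
ft_force: [0.7, -0.5, -0.2]
opening: 1.001
```

Run:
```python
from h import *
delta([586.1,-190.6,200],4.9)
```

```text
t 7.33 tcp [634.1  81.5 195.4] jawyaw 169.92 down [ 0.002  0.    -1.   ] open 88.1 F [ 0.7 -0.5 -0.2]
  shift [ -48.  -272.1    4.6] turn [-0.03  0.14 14.98] q6 [ 0.43  0.33 -0.14  0.   -1.1  -0.61]
```

Request:
send_rows(
  motion=[
    [[-7,-39,0],[0,0,2.1],0],
    [[-7,-39,0],[0,0,2.1],0],
    [[-7,-39,0],[0,0,2.1],0],
    [[-7,-39,0],[0,0,2.1],0],
    [[-7,-39,0],[0,0,2.2],0],
  ],
)

```text
clock: 7.75
tcp_pos: [0.5978, -0.1151, 0.1921]
eef_rot: [-1.217, 1.204, 1.217]
ft_force: [0.6, 0.4, 0.0]
opening: 1.004
```

Request:
send_rows(
  motion=[
    [[-7,-39,0],[0,0,2.2],0],
    [[-6,-38,0],[0,0,2.2],0],
    [[0,0,0],[0,0,0],0],
    [[0,0,0],[0,0,0],0],
  ],
)

```text
clock: 8.08
tcp_pos: [0.5846, -0.1927, 0.1917]
eef_rot: [-1.269, 1.17, 1.27]
ft_force: [-0.5, 0.5, -0.7]
opening: 1.0
```

Run:
```python
from h import *
delta([586.1,-190.6,100],4.9)
m=camera_model("wrist"); p,d=snapshot("wrist"); cv2.imwrite("pics/w6.png",p[:,:,::-1]); np.savez("pics/w6.npz",p=p,d=d)
p,d=snapshot("top"); np.savez("pics/t6.npz",p=p,d=d); cv2.imwrite("pics/t6.png",cv2.resize(p[100:270,150:450,::-1],None,fx=2.6,fy=2.6));
```

```text
t 8.08 tcp [ 584.6 -192.7  191.7] jawyaw -175.32 down [-0.001 -0.    -1.   ] open 88.0 F [-0.5  0.5 -0.7]
  shift [  1.5   2.1 -91.7] turn [ 0.   -0.04  0.22] q6 [-0.    0.3  -0.2   0.   -1.07  0.08]
```

View pics/w6.png

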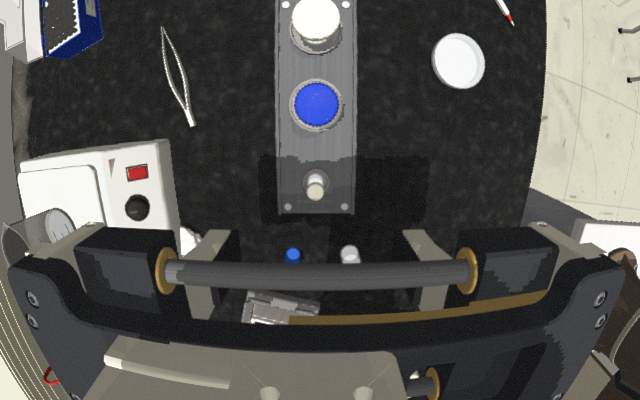

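View pics/t6.png

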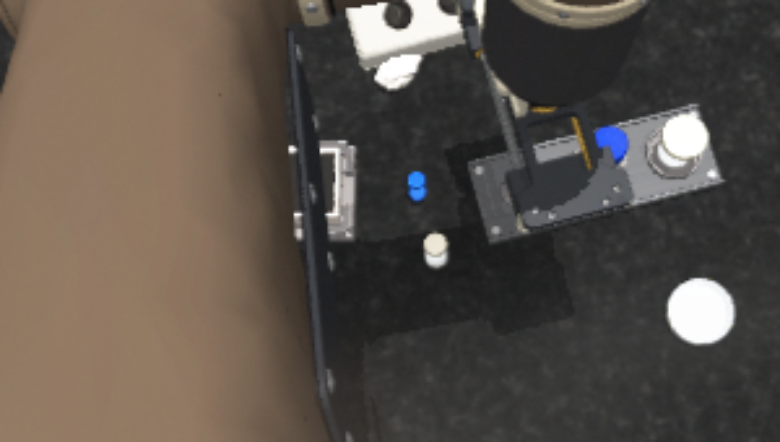

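```bash
python3 - <<'E'
from h import *
m=camera_model("wrist")
p=np.load("pics/w6.npz")["p"]; 
cv2.imwrite("pics/w6c.png",cv2.resize(p[0:230,250:390,::-1],None,fx=4,fy=4,interpolation=cv2.INTER_CUBIC)[:920])
for n,uv,z in (("vial",(316,192),.059),("bottle",(317,104),.103),("pot",(316,17),.061)):
    print(n,np.round(onplane(uv,m,z,True)*1000,1))
for q in ("vial_mid","bottle_mid","pot_mid"):
    for a in finder.pinpoint("wrist",q)[:2]: print(q,a)
# top view before: rail cups
E
python3 -c "
import cv2;i=cv2.imread('pics/w6c.png');cv2.imwrite('pics/w6c.png',cv2.resize(i[560:920],None,fx=1.3,fy=1.3))"
```

```text
vial [[ 584.9 -189.3   59. ]]
bottle [[ 590.9 -268.3  103. ]]
pot [[ 598.4 -347.    61. ]]
vial_mid {'xy': [290.6, 260.3], 'score': 0.75}
vial_mid {'xy': [316.0, 184.9], 'score': 0.69}
pot_mid {'xy': [317.0, 23.9], 'score': 0.7}
pot_mid {'xy': [314.0, 184.8], 'score': 0.46}
```

View pics/w6c.png

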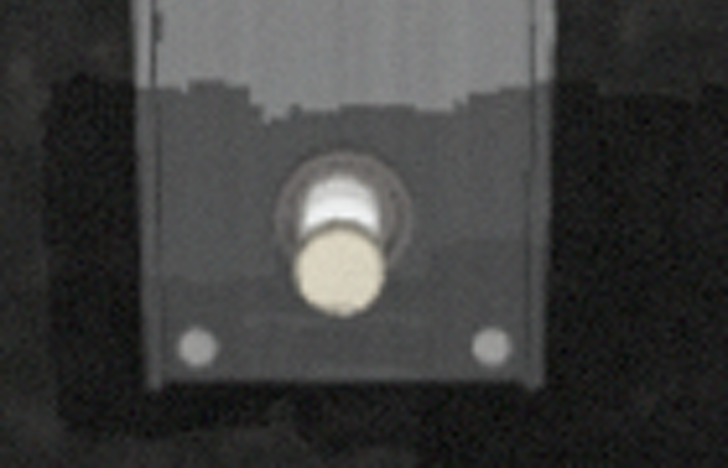

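Request:
send_rows(
  motion=[
    [[1,2,-30],[0,0,0],0],
    [[0,0,-36],[0,0,0],0],
    [[0,0,-24],[0,0,0],0],
    [[0,0,0],[0,0,0],0],
    [[0,0,0],[0,0,0],0],
  ],
)

```text
clock: 8.75
tcp_pos: [0.5861, -0.1877, 0.1014]
eef_rot: [-1.272, 1.169, 1.275]
ft_force: [-0.1, -0.2, 0.9]
opening: 1.0
```

Run:
```python
from h import *
delta([585.8,-190.3,45],4.9)
```

```text
t 8.75 tcp [ 586.1 -187.7  101.4] jawyaw -175.01 down [-0.003 -0.    -1.   ] open 88.0 F [-0.1 -0.2  0.9]
  shift [ -0.3  -2.6 -56.4] turn [ 0.02 -0.16 -0.09] q6 [ 0.01  0.39 -0.3   0.   -0.89  0.08]
```

Request:
send_rows(
  motion=[
    [[0,-2,-24],[0,0,0],0],
    [[0,0,-18],[0,0,0],0],
    [[0,0,-10],[0,0,0],0],
    [[0,0,-4],[0,0,0],60],
    [[0,0,0],[0,0,0],120],
  ],
  force=12,
)

```text
clock: 9.17
tcp_pos: [0.5869, -0.1904, 0.0467]
eef_rot: [-1.273, 1.167, 1.272]
ft_force: [-1.2, 0.3, -0.6]
opening: 0.901
```

Run:
```python
from h import *
delta([585.8,-190.3,45],4.9)
```

```text
t 9.17 tcp [ 586.9 -190.4   46.7] jawyaw -175.07 down [ 0. -0. -1.] open 79.3 F [-1.2  0.3 -0.6]
  shift [-1.1  0.1 -1.7] turn [ 0.02  0.02 -0.03] q6 [ 0.    0.45 -0.35  0.   -0.77  0.08]
```

Request:
send_rows(
  motion=[
    [[-1,0,-1],[0,0,0],180],
    [[0,0,0],[0,0,0],230],
    [[0,0,0],[0,0,0],230],
    [[0,0,0],[0,0,0],230],
    [[0,0,0],[0,0,0],230],
  ],
)

```text
clock: 9.58
tcp_pos: [0.5856, -0.1906, 0.0456]
eef_rot: [-1.272, 1.167, 1.271]
ft_force: [-0.4, -1.5, -0.8]
opening: 0.529
```

Request:
send_rows(
  motion=[
    [[0,0,0],[0,0,0],240],
    [[0,0,0],[0,0,0],240],
    [[0,0,0],[0,0,0],240],
    [[0,0,0],[0,0,0],240],
  ],
)

```text
clock: 9.92
tcp_pos: [0.5853, -0.1906, 0.045]
eef_rot: [-1.272, 1.168, 1.272]
ft_force: [-0.1, -0.5, -0.5]
opening: 0.228
```

Request:
send_rows(
  motion=[
    [[0,0,0],[0,0,0],240],
    [[0,0,0],[0,0,0],240],
    [[0,0,0],[0,0,0],240],
  ],
)

```text
clock: 10.17
tcp_pos: [0.5853, -0.1906, 0.045]
eef_rot: [-1.272, 1.168, 1.272]
ft_force: [0.2, -0.1, 0.3]
opening: 0.189
```

Request:
send_rows(
  motion=[
    [[0,0,10],[0,0,0],240],
    [[0,0,25],[0,0,0],240],
    [[0,0,35],[0,0,0],240],
    [[0,0,40],[0,0,0],240],
    [[0,0,40],[0,0,0],240],
  ],
)

```text
clock: 10.58
tcp_pos: [0.5847, -0.1906, 0.1971]
eef_rot: [-1.272, 1.168, 1.273]
ft_force: [1.4, -0.4, 0.0]
opening: 0.191
```

Run:
```python
from h import *
delta([621.2,8.9,190],-10.1)
a=np.radians(-10.1); ey=np.array([-np.sin(a),np.cos(a)])
c=np.array([633.8,81.6])
print([np.round(c+k*ey,1) for k in (74,0,-74)])
m=camera_model("wrist"); p,d=snapshot("wrist"); cv2.imwrite("pics/w7.png",p[:,:,::-1])
```

```text
t 10.58 tcp [ 584.7 -190.6  197.1] jawyaw -175.1 down [-0.001 -0.    -1.   ] open 16.8 F [ 1.4 -0.4  0. ]
  shift [ 36.5 199.5  -7.1] turn [ -0.    -0.05 -15.  ] q6 [ 0.    0.29 -0.19  0.   -1.09  0.08]
[array([646.8, 154.5]), array([633.8,  81.6]), array([620.8,   8.7])]
```

View pics/w7.png

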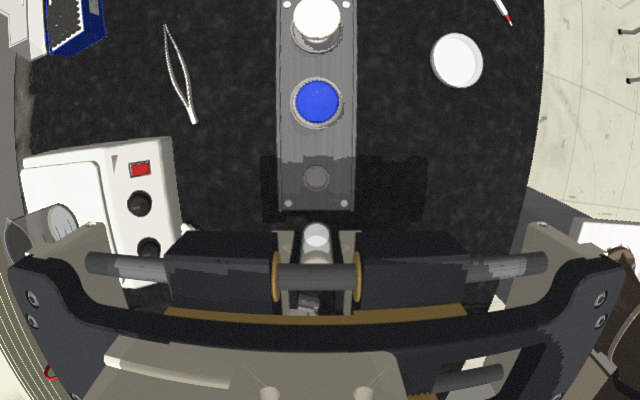

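Request:
send_rows(
  motion=[
    [[5,25,0],[0,0,-2.5],240],
    [[7,38,0],[0,0,-2.5],240],
    [[7,40,0],[0,0,-2.5],240],
    [[7,40,0],[0,0,-2.5],240],
    [[6,35,0],[0,0,-2.5],240],
  ],
)

```text
clock: 11.05
tcp_pos: [0.6175, -0.0105, 0.1959]
eef_rot: [-1.11, 1.269, 1.109]
ft_force: [1.2, -0.6, -0.2]
opening: 0.191
```

Request:
send_rows(
  motion=[
    [[4,21,0],[0,0,-2.5],240],
    [[0,0,-30],[0,0,0],240],
    [[0,0,-30],[0,0,0],240],
    [[0,0,0],[0,0,0],240],
    [[0,0,0],[0,0,0],240],
  ],
)

```text
clock: 11.47
tcp_pos: [0.6205, 0.0082, 0.1345]
eef_rot: [-1.078, 1.291, 1.08]
ft_force: [0.2, -0.2, 1.1]
opening: 0.184
```

Run:
```python
from h import *
delta([620.8,8.7,76],-10.1)
m=camera_model("wrist"); p,d=snapshot("wrist"); cv2.imwrite("pics/w8.png",p[:,:,::-1])
p,d=snapshot("top"); cv2.imwrite("pics/t8.png",cv2.resize(p[100:240,150:390,::-1],None,fx=3,fy=3));
```

```text
t 11.47 tcp [620.5   8.2 134.5] jawyaw 169.92 down [-0.003 -0.001 -1.   ] open 16.2 F [ 0.2 -0.2  1.1]
  shift [  0.3   0.5 -58.5] turn [ 0.07 -0.18 -0.02] q6 [ 0.33  0.36 -0.25  0.   -0.96 -0.5 ]
```

View pics/w8.png

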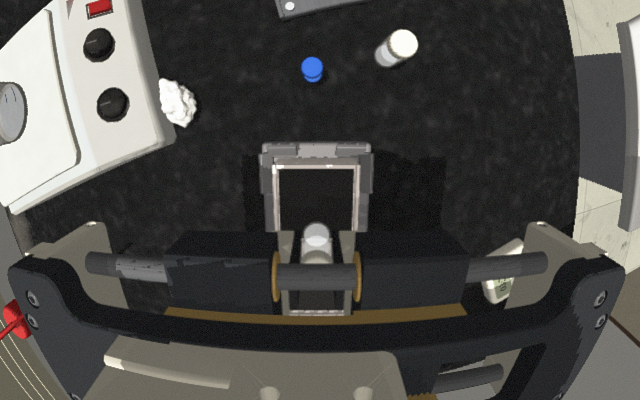

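View pics/t8.png

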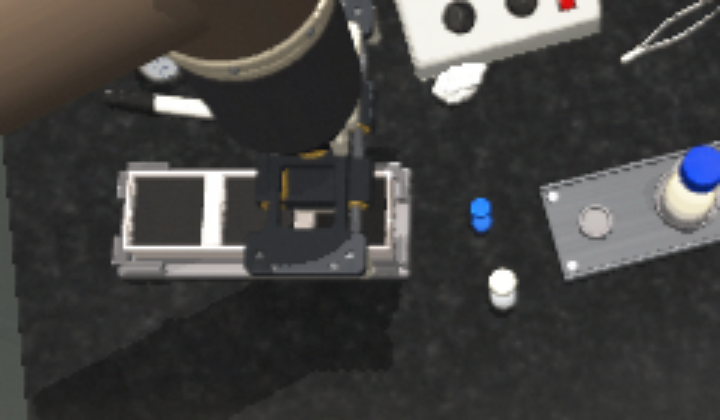

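Request:
send_rows(
  motion=[
    [[0,0,-20],[0,0,0],240],
    [[0,0,-20],[0,0,0],240],
    [[0,0,-10],[0,0,0],240],
    [[0,0,-5],[0,0,0],240],
    [[0,0,0],[0,0,0],240],
  ],
)

```text
clock: 11.98
tcp_pos: [0.6215, 0.0082, 0.0802]
eef_rot: [-1.078, 1.288, 1.078]
ft_force: [0.5, 0.5, 0.0]
opening: 0.188
```

Request:
send_rows(
  motion=[
    [[0,0,0],[0,0,0],240],
    [[0,0,0],[0,0,0],240],
  ],
)

```text
clock: 12.15
tcp_pos: [0.6223, 0.0085, 0.0814]
eef_rot: [-1.079, 1.286, 1.077]
ft_force: [0.4, -0.1, -0.3]
opening: 0.185
```

Request:
send_rows(
  motion=[
    [[0,0,-3],[0,0,0],240],
    [[0,0,0],[0,0,0],240],
    [[0,0,0],[0,0,0],240],
  ],
)

```text
clock: 12.4
tcp_pos: [0.6215, 0.0085, 0.0774]
eef_rot: [-1.078, 1.287, 1.078]
ft_force: [0.8, -0.9, -0.1]
opening: 0.188
```

Request:
send_rows(
  motion=[
    [[0,0,-1],[0,0,0],240],
    [[0,0,0],[0,0,0],240],
    [[0,0,0],[0,0,0],240],
  ],
)

```text
clock: 12.65
tcp_pos: [0.6214, 0.0085, 0.0761]
eef_rot: [-1.078, 1.287, 1.078]
ft_force: [-0.5, 0.1, -0.4]
opening: 0.189
```

Request:
send_rows(
  motion=[
    [[0,0,-0.5],[0,0,0],240],
    [[0,0,0],[0,0,0],240],
    [[0,0,0],[0,0,0],240],
  ],
)

```text
clock: 12.9
tcp_pos: [0.6215, 0.0085, 0.076]
eef_rot: [-1.079, 1.287, 1.078]
ft_force: [-2.2, 1.0, 4.6]
opening: 0.192
```

Request:
send_rows(
  motion=[
    [[0,0,0],[0,0,0],190],
    [[0,0,0],[0,0,0],150],
    [[0,0,0],[0,0,0],60],
    [[0,0,0],[0,0,0],0],
    [[0,0,0],[0,0,0],0],
  ],
)

```text
clock: 13.32
tcp_pos: [0.6213, 0.0084, 0.0754]
eef_rot: [-1.078, 1.288, 1.078]
ft_force: [0.1, 0.7, 0.4]
opening: 0.493
```

Request:
send_rows(
  motion=[
    [[0,0,0],[0,0,0],0],
    [[0,0,10],[0,0,0],0],
    [[0,0,30],[0,0,0],0],
    [[0,0,40],[0,0,0],0],
    [[0,0,40],[0,0,0],0],
  ],
)

```text
clock: 13.73
tcp_pos: [0.6207, 0.0082, 0.1969]
eef_rot: [-1.078, 1.289, 1.079]
ft_force: [0.7, 0.9, 0.1]
opening: 0.879
```

Run:
```python
from h import *
delta([591.2,-269,200],4.9)
m=camera_model("wrist"); p,d=snapshot("wrist"); cv2.imwrite("pics/w9.png",p[:,:,::-1])
```

```text
t 13.73 tcp [620.7   8.2 196.9] jawyaw 169.9 down [-0.002 -0.001 -1.   ] open 77.4 F [0.7 0.9 0.1]
  shift [ -29.5 -277.2    3.1] turn [ 0.06 -0.1  15.  ] q6 [ 0.33  0.3  -0.18  0.   -1.09 -0.5 ]
```

View pics/w9.png

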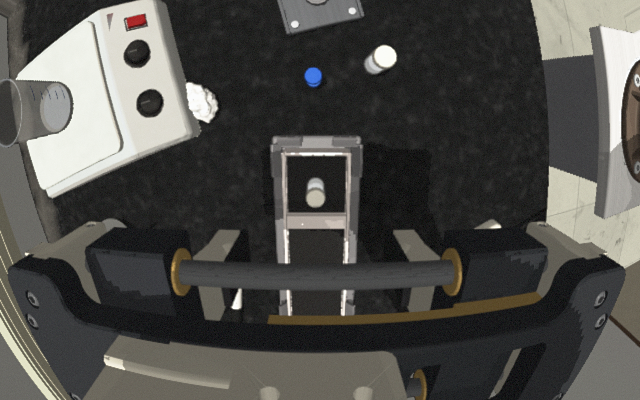

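Request:
send_rows(
  motion=[
    [[-4,-40,0],[0,0,2.1],0],
    [[-4,-40,0],[0,0,2.1],0],
    [[-4,-40,0],[0,0,2.1],0],
    [[-4,-40,0],[0,0,2.1],0],
    [[-4,-40,0],[0,0,2.2],0],
  ],
)

```text
clock: 14.2
tcp_pos: [0.601, -0.1932, 0.1967]
eef_rot: [-1.218, 1.203, 1.217]
ft_force: [1.1, 0.1, -0.2]
opening: 1.006
```

Request:
send_rows(
  motion=[
    [[-5,-40,0],[0,0,2.2],0],
    [[-4,-37,0],[0,0,2.2],0],
    [[0,0,-20],[0,0,0],0],
    [[0,0,0],[0,0,0],0],
    [[0,0,0],[0,0,0],0],
  ],
)

```text
clock: 14.62
tcp_pos: [0.5914, -0.2687, 0.1751]
eef_rot: [-1.269, 1.169, 1.273]
ft_force: [-0.0, 0.1, 0.1]
opening: 1.002
```

Run:
```python
from h import *
delta([591.2,-269,63],4.9)
m=camera_model("wrist"); p,d=snapshot("wrist"); cv2.imwrite("pics/w10.png",p[:,:,::-1])
hsv=cv2.cvtColor(p,cv2.COLOR_RGB2HSV); k=cv2.inRange(hsv,(110,150,80),(130,255,255)); k[:, :250]=0;k[:,390:]=0;k[:100]=0
v,u=np.nonzero(k); print(len(u),u.min(),u.max(),v.min(),v.max())
print(onplane([[(u.min()+u.max())/2,(v.min()+v.max())/2],[u.mean(),v.mean()]],m,.103,True))
```

```text
t 14.62 tcp [ 591.4 -268.7  175.1] jawyaw -175.19 down [-0.002  0.001 -1.   ] open 88.2 F [-0.   0.1  0.1]
  shift [  -0.2   -0.3 -112.1] turn [-0.03 -0.12  0.09] q6 [-0.13  0.37 -0.14 -0.   -1.07  0.21]
1745 286 338 183 322
[[ 0.59124918 -0.23621735  0.103     ]
 [ 0.59150082 -0.26942791  0.103     ]]
```

View pics/w10.png

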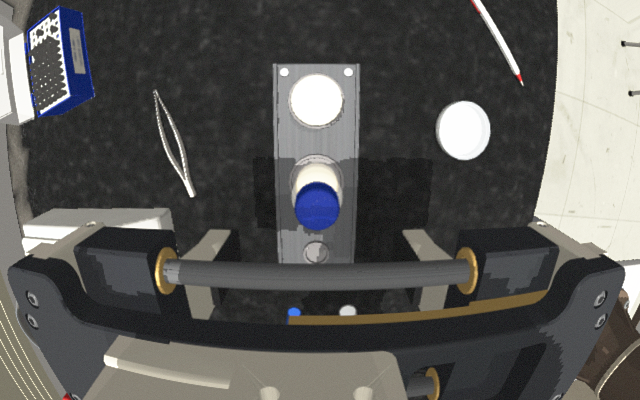

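Request:
send_rows(
  motion=[
    [[0,0,-30],[0,0,0],0],
    [[0,0,-35],[0,0,0],0],
    [[0,0,-25],[0,0,0],0],
    [[0,0,-12],[0,0,0],0],
    [[0,0,-5],[0,0,0],0],
  ],
  force=25,
)

```text
clock: 15.08
tcp_pos: [0.5922, -0.2672, 0.0674]
eef_rot: [-1.272, 1.168, 1.275]
ft_force: [0.2, 0.2, 0.8]
opening: 0.999
```

Request:
send_rows(
  motion=[
    [[0,0,0],[0,0,0],100],
    [[0,0,0],[0,0,0],200],
    [[0,0,0],[0,0,0],220],
    [[0,0,0],[0,0,0],220],
    [[0,0,0],[0,0,0],220],
  ],
)

```text
clock: 15.5
tcp_pos: [0.593, -0.2687, 0.0699]
eef_rot: [-1.273, 1.166, 1.27]
ft_force: [-0.6, -0.2, -0.6]
opening: 0.681
```

Request:
send_rows(
  motion=[
    [[0,0,0],[0,0,0],220],
    [[0,0,0],[0,0,0],220],
    [[0,0,0],[0,0,0],220],
  ],
)

```text
clock: 15.75
tcp_pos: [0.5922, -0.2687, 0.0689]
eef_rot: [-1.272, 1.168, 1.272]
ft_force: [-0.3, 0.1, 2.7]
opening: 0.482
```

Request:
send_rows(
  motion=[
    [[0,0,0],[0,0,0],220],
    [[0,0,0],[0,0,0],220],
  ],
  force=30,
)

```text
clock: 15.92
tcp_pos: [0.5923, -0.2687, 0.0689]
eef_rot: [-1.272, 1.168, 1.272]
ft_force: [-3.2, 0.2, 4.0]
opening: 0.485
```

Request:
send_rows(
  motion=[
    [[0,0,8],[0,0,0],220],
    [[0,0,20],[0,0,0],220],
    [[0,0,35],[0,0,0],220],
    [[0,0,40],[0,0,0],220],
    [[0,0,40],[0,0,0],220],
  ],
)

```text
clock: 16.33
tcp_pos: [0.5918, -0.2684, 0.2128]
eef_rot: [-1.271, 1.168, 1.273]
ft_force: [1.6, -0.2, 0.2]
opening: 0.483
```

Run:
```python
from h import *
delta([633.8,81.6,210],-10.1)
m=camera_model("wrist"); p,d=snapshot("wrist"); cv2.imwrite("pics/w11.png",p[:,:,::-1])
```

```text
t 16.33 tcp [ 591.8 -268.4  212.8] jawyaw -175.1 down [-0.002  0.    -1.   ] open 42.5 F [ 1.6 -0.2  0.2]
  shift [ 42.  350.   -2.8] turn [ -0.03  -0.09 -15.  ] q6 [-0.13  0.34 -0.09 -0.   -1.14  0.21]
```

View pics/w11.png

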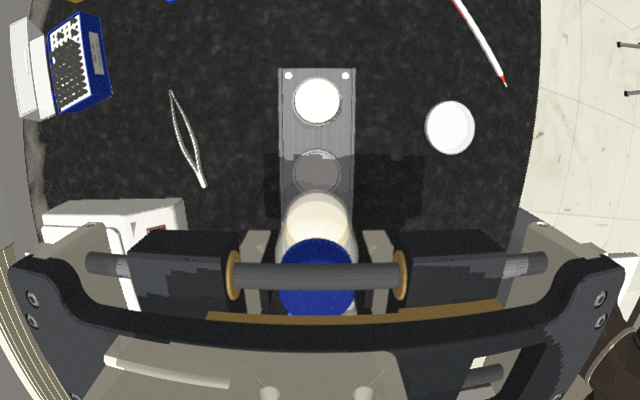

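Request:
send_rows(
  motion=[
    [[3,22,0],[0,0,-1.5],220],
    [[5,38,0],[0,0,-1.5],220],
    [[5,40,0],[0,0,-1.5],220],
    [[5,40,0],[0,0,-1.5],220],
    [[5,40,0],[0,0,-1.5],220],
  ],
)

```text
clock: 16.8
tcp_pos: [0.6153, -0.0869, 0.2118]
eef_rot: [-1.174, 1.231, 1.174]
ft_force: [1.5, 0.4, -1.1]
opening: 0.482
```

Request:
send_rows(
  motion=[
    [[5,40,0],[0,0,-1.5],220],
    [[5,40,0],[0,0,-1.5],220],
    [[4,40,0],[0,0,-1.5],220],
    [[3,32,0],[0,0,-1.5],220],
    [[2,18,0],[0,0,-1.5],220],
  ],
)

```text
clock: 17.22
tcp_pos: [0.6345, 0.0852, 0.2115]
eef_rot: [-1.079, 1.286, 1.079]
ft_force: [0.4, -0.6, -1.0]
opening: 0.478
```

Request:
send_rows(
  motion=[
    [[0,0,-20],[0,0,0],220],
    [[0,0,-30],[0,0,0],220],
    [[0,0,-20],[0,0,0],220],
    [[0,0,0],[0,0,0],220],
    [[0,0,0],[0,0,0],220],
  ],
)

```text
clock: 17.63
tcp_pos: [0.6339, 0.0812, 0.1409]
eef_rot: [-1.078, 1.29, 1.079]
ft_force: [0.8, -1.4, 0.2]
opening: 0.481
```

Run:
```python
from h import *
delta([633.8,81.6,99.9],-10.1)
m=camera_model("wrist"); p,d=snapshot("wrist"); cv2.imwrite("pics/w12.png",p[:,:,::-1])
```

```text
t 17.63 tcp [633.9  81.2 140.9] jawyaw 169.91 down [-0.002 -0.001 -1.   ] open 42.4 F [ 0.8 -1.4  0.2]
  shift [ -0.1   0.4 -41. ] turn [ 0.07 -0.12 -0.01] q6 [ 0.43  0.38 -0.2   0.   -0.99 -0.61]
```

View pics/w12.png

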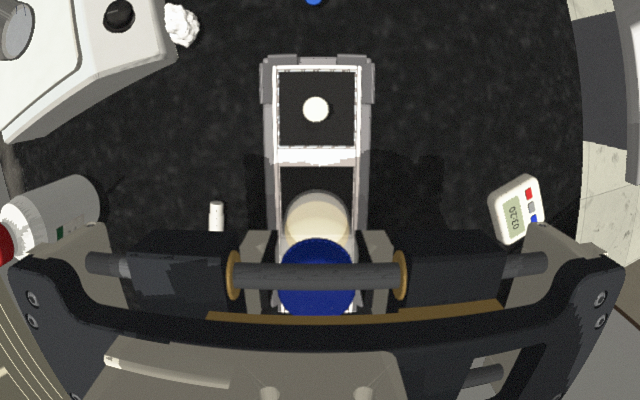

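Bottle is centred on the middle pocket (~317,240); the vial stands in the right-hand one (316,109). Lowering.

Request:
send_rows(
  motion=[
    [[0,0,-15],[0,0,0],220],
    [[0,0,-14],[0,0,0],220],
    [[0,0,-6],[0,0,0],220],
    [[0,0,-1],[0,0,0],220],
    [[0,0,0],[0,0,0],220],
  ],
)

```text
clock: 18.1
tcp_pos: [0.635, 0.0814, 0.1066]
eef_rot: [-1.079, 1.286, 1.078]
ft_force: [0.2, -0.0, -2.0]
opening: 0.484
```

Request:
send_rows(
  motion=[
    [[0,0,-1],[0,0,0],220],
    [[0,0,0],[0,0,0],220],
    [[0,0,0],[0,0,0],220],
  ],
)

```text
clock: 18.35
tcp_pos: [0.6348, 0.0815, 0.1054]
eef_rot: [-1.079, 1.286, 1.078]
ft_force: [0.4, -0.6, -2.2]
opening: 0.484
```

Request:
send_rows(
  motion=[
    [[0,0,-3],[0,0,0],220],
    [[0,0,0],[0,0,0],220],
    [[0,0,-1],[0,0,0],220],
    [[0,0,0],[0,0,0],220],
    [[0,0,0],[0,0,0],220],
  ],
)

```text
clock: 18.77
tcp_pos: [0.6343, 0.0814, 0.1004]
eef_rot: [-1.078, 1.288, 1.078]
ft_force: [-0.2, -0.8, -1.1]
opening: 0.486
```

Request:
send_rows(
  motion=[
    [[0,0,-1],[0,0,0],220],
    [[0,0,0],[0,0,0],220],
    [[0,0,0],[0,0,0],220],
  ],
)

```text
clock: 19.02
tcp_pos: [0.6345, 0.0815, 0.0999]
eef_rot: [-1.079, 1.287, 1.078]
ft_force: [-1.2, -0.1, 1.9]
opening: 0.482
```

Request:
send_rows(
  motion=[
    [[0,0,-0.5],[0,0,0],220],
    [[0,0,0],[0,0,0],110],
    [[0,0,0],[0,0,0],60],
    [[0,0,0],[0,0,0],0],
    [[0,0,0],[0,0,0],0],
  ],
)

```text
clock: 19.43
tcp_pos: [0.6344, 0.0814, 0.0989]
eef_rot: [-1.078, 1.288, 1.078]
ft_force: [1.1, 0.0, -0.1]
opening: 0.722
```

Request:
send_rows(
  motion=[
    [[0,0,0],[0,0,0],0],
    [[0,0,0],[0,0,0],0],
    [[0,0,15],[0,0,0],0],
    [[0,0,40],[0,0,0],0],
    [[0,0,40],[0,0,0],0],
  ],
)

```text
clock: 19.85
tcp_pos: [0.6332, 0.081, 0.1933]
eef_rot: [-1.078, 1.292, 1.08]
ft_force: [1.0, 0.6, 1.3]
opening: 0.996
```

Run:
```python
from h import *
delta([598.6,-348.5,210],4.9)
m=camera_model("wrist"); p,d=snapshot("wrist"); cv2.imwrite("pics/w13.png",p[:,:,::-1])
```

```text
t 19.85 tcp [633.2  81.  193.3] jawyaw 169.89 down [-0.004 -0.002 -1.   ] open 87.6 F [1.  0.6 1.3]
  shift [ -34.6 -429.5   16.7] turn [ 0.14 -0.24 15.01] q6 [ 0.43  0.34 -0.14 -0.   -1.1  -0.61]
```

View pics/w13.png

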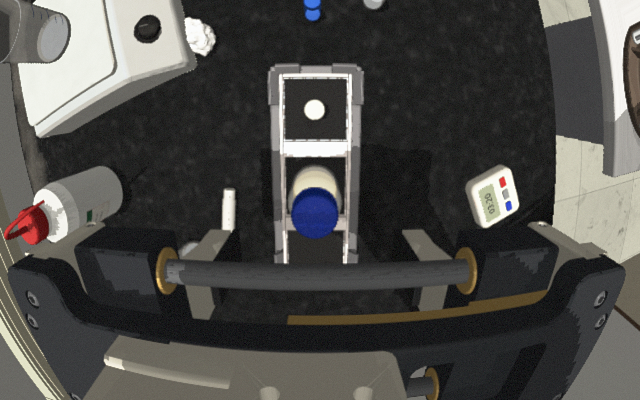

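Request:
send_rows(
  motion=[
    [[-3,-39,5],[0,0,1.3],0],
    [[-3,-39,5],[0,0,1.3],0],
    [[-3,-39,0],[0,0,1.3],0],
    [[-3,-39,0],[0,0,1.3],0],
    [[-3,-39,0],[0,0,1.4],0],
  ],
)

```text
clock: 20.32
tcp_pos: [0.6191, -0.115, 0.2044]
eef_rot: [-1.166, 1.236, 1.165]
ft_force: [0.7, 0.2, -0.4]
opening: 1.001
```

Request:
send_rows(
  motion=[
    [[-3,-39,0],[0,0,1.4],0],
    [[-3,-39,0],[0,0,1.4],0],
    [[-3,-39,0],[0,0,1.4],0],
    [[-3,-39,0],[0,0,1.4],0],
    [[-3,-39,0],[0,0,1.4],0],
  ],
)

```text
clock: 20.73
tcp_pos: [0.604, -0.3104, 0.2041]
eef_rot: [-1.255, 1.179, 1.255]
ft_force: [0.9, -0.0, -0.7]
opening: 1.0
```

Request:
send_rows(
  motion=[
    [[-4,-39,0],[0,0,1.4],0],
    [[0,0,-30],[0,0,0],0],
    [[0,0,-20],[0,0,0],0],
    [[0,0,0],[0,0,0],0],
    [[0,0,0],[0,0,0],0],
  ],
)

```text
clock: 21.15
tcp_pos: [0.5996, -0.3476, 0.1531]
eef_rot: [-1.27, 1.169, 1.274]
ft_force: [0.1, -0.9, -0.1]
opening: 0.999
```

Run:
```python
from h import *
delta([598.6,-348.5,50],4.9)
m=camera_model("wrist"); p,d=snapshot("wrist"); cv2.imwrite("pics/w14.png",p[:,:,::-1])
print(finder.pinpoint("wrist","pot_mid")[:1])
for a in finder.silhouettes("wrist","pot_mid")[:1]: print(a["rect"])
g=cv2.inRange(p,(190,190,180),(255,255,255)); n,l,st,ce=cv2.connectedComponentsWithStats(g)
for i in range(1,n):
    if st[i,4]>300: print(st[i],ce[i],onplane(ce[i],m,.061,True)*1000)
```

```text
t 21.15 tcp [ 599.6 -347.6  153.1] jawyaw -175.12 down [-0.003  0.    -1.   ] open 87.9 F [ 0.1 -0.9 -0.1]
  shift [  -1.    -0.9 -103.1] turn [-0.03 -0.16  0.02] q6 [-0.24  0.45 -0.06  0.   -1.06  0.33]
[{'xy': [319.3, 195.6], 'score': 0.72}]
[321.1, 198.0, 53.4, 57.4]
[ 176    0   90   36 1480] [227.15202703  12.01216216] [[ 679.90846979 -494.59739285   61.        ]]
[  547     0    93   298 19120] [603.3792887  136.41501046] [[ 299.98431752 -446.48341877   61.        ]]
[138  16  21  23 347] [147.90489914  27.15850144] [[ 749.33872235 -486.3153348    61.        ]]
[476  43  52 102 692] [502.76156069  91.85115607] [[ 451.21996181 -458.73204928   61.        ]]
[ 16  74  48 109 739] [ 39.01082544 116.00947226] [[ 887.39675368 -414.58568232   61.        ]]
[   0   96   30   96 1358] [ 11.77614138 146.07290133] [[ 946.26492634 -383.25166227   61.        ]]
[ 293  176   51   49 1949] [318.17034377 200.04361211] [[ 597.65999105 -351.37798057   61.        ]]
[ 441  180   52   56 2151] [466.62482566 206.65597397] [[ 469.24863835 -356.04959138   61.        ]]
[605 300  35  47 740] [623.56486486 317.50135135] [[  68.73190084 -186.79109812   61.        ]]
```

View pics/w14.png

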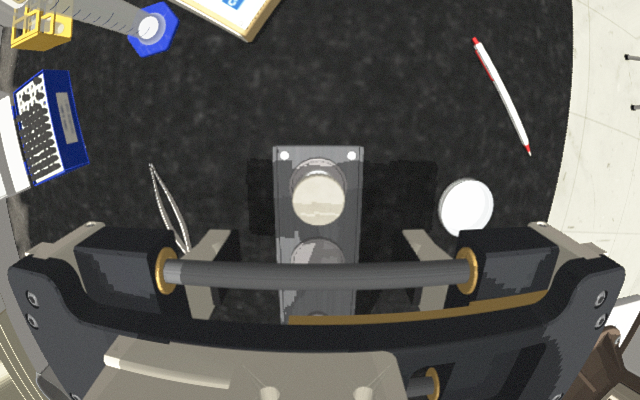

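Request:
send_rows(
  motion=[
    [[-1,-2,-30],[0,0,0],0],
    [[0,0,-35],[0,0,0],0],
    [[0,0,-25],[0,0,0],0],
    [[0,0,-10],[0,0,0],0],
    [[0,0,-4],[0,0,0],0],
  ],
  force=15,
)

```text
clock: 21.72
tcp_pos: [0.5993, -0.349, 0.0493]
eef_rot: [-1.272, 1.168, 1.274]
ft_force: [-0.1, 0.8, 0.3]
opening: 0.998
```

Request:
send_rows(
  motion=[
    [[0,0,0],[0,0,0],0],
    [[0,0,0],[0,0,0],60],
  ],
)

```text
clock: 21.88
tcp_pos: [0.6008, -0.3498, 0.0522]
eef_rot: [-1.275, 1.166, 1.27]
ft_force: [-0.2, 0.5, 0.4]
opening: 0.967
```

Run:
```python
from h import *
delta([598.2,-349.5,50],4.9)
```

```text
t 21.88 tcp [ 600.8 -349.8   52.2] jawyaw -175.05 down [ 0.003 -0.001 -1.   ] open 85.1 F [-0.2  0.5  0.4]
  shift [-2.6  0.3 -2.2] turn [ 0.07  0.15 -0.05] q6 [-0.25  0.55 -0.15  0.   -0.87  0.33]
```

Request:
send_rows(
  motion=[
    [[-1.5,0,-2],[0,0,0],100],
    [[0,0,0],[0,0,0],150],
    [[0,0,0],[0,0,0],200],
    [[0,0,0],[0,0,0],220],
    [[0,0,0],[0,0,0],220],
  ],
)

```text
clock: 22.3
tcp_pos: [0.5981, -0.3497, 0.0486]
eef_rot: [-1.272, 1.167, 1.271]
ft_force: [-0.1, -0.6, 0.1]
opening: 0.607
```

Request:
send_rows(
  motion=[
    [[0,0,0],[0,0,0],220],
    [[0,0,0],[0,0,0],220],
    [[0,0,0],[0,0,0],220],
    [[0,0,0],[0,0,0],220],
  ],
)

```text
clock: 22.63
tcp_pos: [0.5979, -0.3496, 0.0482]
eef_rot: [-1.272, 1.168, 1.272]
ft_force: [-0.1, -0.6, 2.1]
opening: 0.487
```

Request:
send_rows(
  motion=[
    [[0,0,0],[0,0,0],220],
    [[0,0,8],[0,0,0],220],
    [[0,0,25],[0,0,0],220],
    [[0,0,40],[0,0,0],220],
    [[0,0,40],[0,0,0],220],
  ],
)

```text
clock: 23.05
tcp_pos: [0.5969, -0.3493, 0.1614]
eef_rot: [-1.27, 1.169, 1.275]
ft_force: [1.6, -0.9, 0.4]
opening: 0.485
```

Request:
send_rows(
  motion=[
    [[0,0,40],[0,0,0],220],
    [[0,0,30],[0,0,0],220],
    [[0,0,0],[0,0,0],220],
  ],
)

```text
clock: 23.3
tcp_pos: [0.6007, -0.3512, 0.2403]
eef_rot: [-1.282, 1.163, 1.262]
ft_force: [1.1, -0.3, 1.5]
opening: 0.488
```

Run:
```python
from h import *
delta([646.8,154.5,230],-10.1)
m=camera_model("wrist"); p,d=snapshot("wrist"); cv2.imwrite("pics/w15.png",p[:,:,::-1])
```

```text
t 23.3 tcp [ 600.7 -351.2  240.3] jawyaw -175.05 down [ 0.011 -0.005 -1.   ] open 42.9 F [ 1.1 -0.3  1.5]
  shift [ 46.1 505.7 -10.3] turn [  0.39   0.6  -15.05] q6 [-0.25  0.39  0.05  0.   -1.22  0.33]
```

View pics/w15.png

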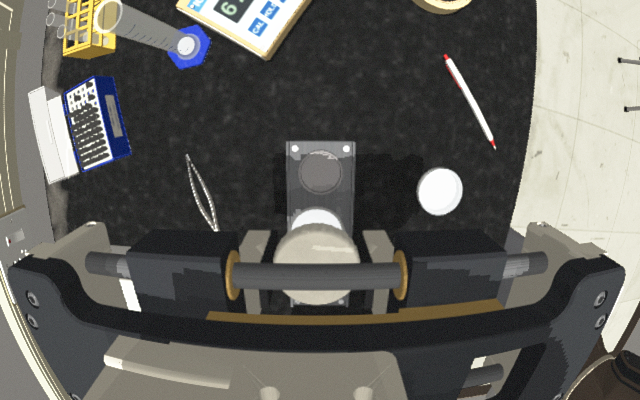

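Request:
send_rows(
  motion=[
    [[2,22,0],[0,0,-1.1],220],
    [[4,38,0],[0,0,-1.1],220],
    [[4,40,0],[0,0,-1.1],220],
    [[4,40,0],[0,0,-1.1],220],
    [[4,40,0],[0,0,-1.1],220],
  ],
)

```text
clock: 23.77
tcp_pos: [0.6151, -0.1679, 0.2301]
eef_rot: [-1.199, 1.216, 1.201]
ft_force: [1.1, 0.6, -0.6]
opening: 0.484
```

Request:
send_rows(
  motion=[
    [[4,40,0],[0,0,-1.1],220],
    [[4,40,0],[0,0,-1.1],220],
    [[4,40,0],[0,0,-1.1],220],
    [[4,40,0],[0,0,-1.1],220],
    [[3,40,0],[0,0,-1.1],220],
  ],
)

```text
clock: 24.18
tcp_pos: [0.6342, 0.0324, 0.2303]
eef_rot: [-1.129, 1.259, 1.131]
ft_force: [1.0, 0.1, 0.2]
opening: 0.485
```

Request:
send_rows(
  motion=[
    [[3,40,0],[0,0,-1.1],220],
    [[1,20,0],[0,0,-1.1],220],
    [[0,0,0],[0,0,0],220],
  ],
)

```text
clock: 24.43
tcp_pos: [0.6385, 0.0947, 0.2297]
eef_rot: [-1.103, 1.274, 1.105]
ft_force: [-0.8, -0.1, -0.2]
opening: 0.484
```

Run:
```python
from h import *
delta([646.8,154.5,230],-10.1)
z=np.load("pics/top0.npz"); W0=cloud(z["d"],camera_model("top"))
p,d=snapshot("top"); W=cloud(d,camera_model("top")); cv2.imwrite("pics/t16.png",p[:,:,::-1])
c=W0[(W0[...,2]>.1)&(W0[...,1]>.2)&(W0[...,0]>-.5)]; print("cab",c.min(0),c.max(0))
ch=np.abs(d-z["d"])>.03
a=W[ch&(W[...,2]>.1)]; print("arm",a.min(0),a.max(0))
for x in np.arange(-.2,.8,.1):
    s=a[(a[:,0]>x)&(a[:,0]<x+.1)]
    t=c[(c[:,0]>x)&(c[:,0]<x+.1)]
    print(round(x,1), s.size and s[:,1].max(), s.size and s[np.argmax(s[:,1]),2], t.size and (t[:,1].min(),t[:,2].max()))
```

```text
t 24.43 tcp [638.5  94.7 229.7] jawyaw 171.85 down [-0.002  0.    -1.   ] open 42.6 F [-0.8 -0.1 -0.2]
  shift [ 8.3 59.8  0.3] turn [-0.   -0.09 -1.95] q6 [ 0.45  0.32 -0.08 -0.   -1.18 -0.59]
cab [0.59826982 0.20008643 0.10000079] [1.08519809 0.59905096 0.41484431]
arm [ 0.29432673 -0.56131526  0.10004513] [1.04239958 0.43829965 0.73543532]
-0.2 0 0 0
-0.1 0 0 0
0.0 0 0 0
0.1 0 0 0
0.2 0.09215838200159004 0.6841835251865771 0
0.3 0.1332341916428728 0.6574207262736087 0
0.4 0.19561626151288478 0.593483216314619 0
0.5 0.4317752630048942 0.24726402556325955 (np.float64(0.3504330462608094), np.float64(0.40941209015294877))
0.6 0.4382996516157591 0.16594832569240303 (np.float64(0.34721410483924486), np.float64(0.4148443094737728))
0.7 0.3503305909123706 0.2864720147986932 (np.float64(0.3470919864215025), np.float64(0.41445803850368534))
```

View pics/t16.png

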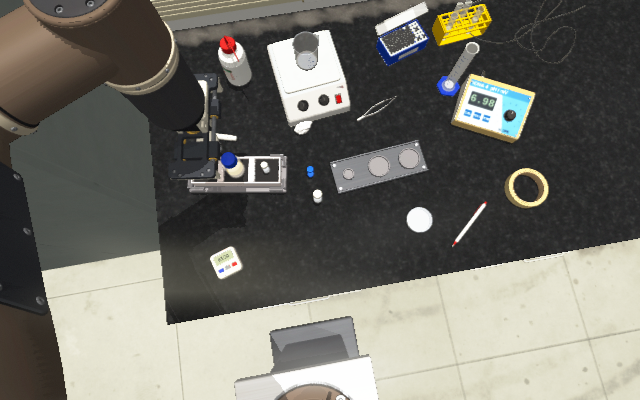

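Request:
send_rows(
  motion=[
    [[3,20,0],[0,0,-1],220],
    [[3,25,0],[0,0,-1],220],
    [[2,15,0],[0,0,0],220],
    [[0,0,-25],[0,0,0],220],
    [[0,0,-35],[0,0,0],220],
  ],
)

```text
clock: 24.9
tcp_pos: [0.6488, 0.1515, 0.1735]
eef_rot: [-1.078, 1.282, 1.075]
ft_force: [0.5, 0.4, -0.7]
opening: 0.492
```

Request:
send_rows(
  motion=[
    [[0,0,-35],[0,0,0],220],
    [[0,0,-25],[0,0,0],220],
    [[0,0,0],[0,0,0],220],
    [[0,0,0],[0,0,0],220],
  ],
)

```text
clock: 25.23
tcp_pos: [0.6462, 0.1494, 0.1099]
eef_rot: [-1.076, 1.293, 1.077]
ft_force: [0.9, 0.3, 0.4]
opening: 0.487
```

Run:
```python
from h import *
delta([646.8,154.5,79],-10.1)
m=camera_model("wrist"); p,d=snapshot("wrist"); cv2.imwrite("pics/w17.png",p[:,:,::-1])
p,d=snapshot("scene"); cv2.imwrite("pics/s17.png",cv2.resize(p[80:220,200:380,::-1],None,fx=4,fy=4))
```

```text
t 25.23 tcp [646.2 149.4 109.9] jawyaw 169.7 down [-0.003 -0.002 -1.   ] open 42.9 F [0.9 0.3 0.4]
  shift [  0.6   5.1 -30.9] turn [ 0.12 -0.18  0.2 ] q6 [ 0.52  0.45 -0.18  0.   -0.95 -0.7 ]
```

View pics/w17.png

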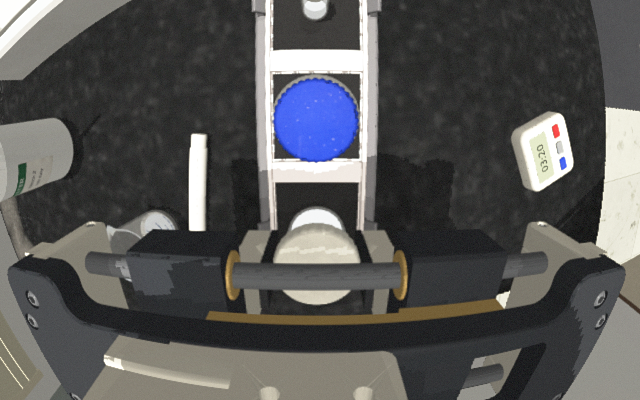

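View pics/s17.png

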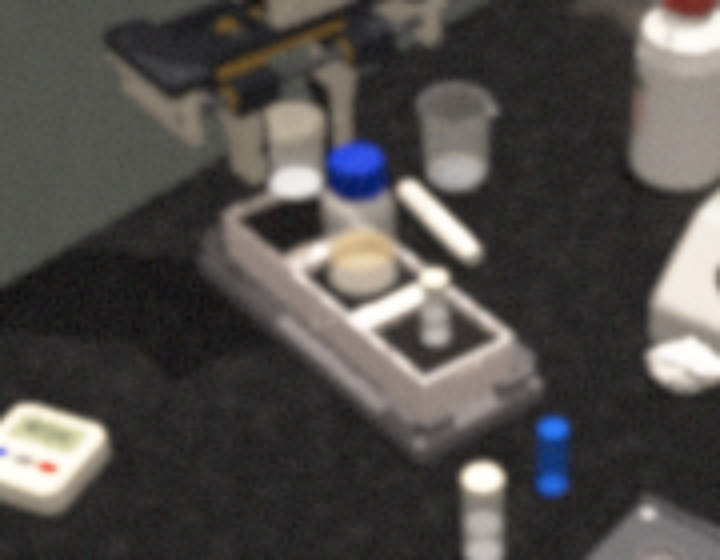

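Request:
send_rows(
  motion=[
    [[0,3,-10],[0,0,0],220],
    [[0,0,-8],[0,0,0],220],
    [[0,0,-4],[0,0,0],220],
    [[0,0,0],[0,0,0],220],
    [[0,0,0],[0,0,0],220],
  ],
)

```text
clock: 25.75
tcp_pos: [0.6467, 0.1534, 0.0889]
eef_rot: [-1.076, 1.289, 1.076]
ft_force: [-0.4, 0.9, 0.4]
opening: 0.485
```

Request:
send_rows(
  motion=[
    [[0,0,0],[0,0,0],220],
    [[0,0,0],[0,0,0],220],
  ],
)

```text
clock: 25.92
tcp_pos: [0.6471, 0.1536, 0.0895]
eef_rot: [-1.076, 1.288, 1.076]
ft_force: [-0.1, -0.8, 0.2]
opening: 0.487
```

Request:
send_rows(
  motion=[
    [[0,0,-5],[0,0,0],220],
    [[0,0,-3],[0,0,0],220],
    [[0,0,0],[0,0,0],220],
    [[0,0,0],[0,0,0],220],
    [[0,0,-1],[0,0,0],220],
  ],
)

```text
clock: 26.33
tcp_pos: [0.647, 0.1535, 0.0802]
eef_rot: [-1.076, 1.289, 1.076]
ft_force: [1.2, 0.3, 0.0]
opening: 0.487
```

Request:
send_rows(
  motion=[
    [[0,0,0],[0,0,0],220],
    [[0,0,0],[0,0,0],220],
    [[0,0,0],[0,0,0],220],
  ],
)

```text
clock: 26.58
tcp_pos: [0.6469, 0.1535, 0.0802]
eef_rot: [-1.076, 1.289, 1.076]
ft_force: [-0.3, 0.5, -0.1]
opening: 0.486
```

Request:
send_rows(
  motion=[
    [[0,0,-1],[0,0,0],220],
    [[0,0,0],[0,0,0],220],
    [[0,0,0],[0,0,0],220],
  ],
)

```text
clock: 26.83
tcp_pos: [0.647, 0.1535, 0.0792]
eef_rot: [-1.076, 1.288, 1.076]
ft_force: [0.7, 0.8, 0.8]
opening: 0.485
```

Request:
send_rows(
  motion=[
    [[0,0,-0.7],[0,0,0],220],
    [[0,0,0],[0,0,0],220],
    [[0,0,0],[0,0,0],220],
  ],
)

```text
clock: 27.08
tcp_pos: [0.647, 0.1535, 0.0791]
eef_rot: [-1.076, 1.288, 1.076]
ft_force: [-2.6, -0.6, 6.1]
opening: 0.49
```

Contact at the expected height. Releasing.

Request:
send_rows(
  motion=[
    [[0,0,0],[0,0,0],110],
    [[0,0,0],[0,0,0],60],
    [[0,0,0],[0,0,0],0],
    [[0,0,0],[0,0,0],0],
    [[0,0,0],[0,0,0],0],
  ],
)

```text
clock: 27.5
tcp_pos: [0.6468, 0.1534, 0.0781]
eef_rot: [-1.076, 1.289, 1.076]
ft_force: [0.2, -0.5, 0.1]
opening: 0.806
```

Request:
send_rows(
  motion=[
    [[0,0,0],[0,0,0],0],
    [[0,0,15],[0,0,0],0],
    [[0,0,40],[0,0,0],0],
    [[0,0,40],[0,0,0],0],
    [[0,0,40],[0,0,0],0],
  ],
)

```text
clock: 27.92
tcp_pos: [0.6465, 0.1532, 0.2145]
eef_rot: [-1.076, 1.29, 1.076]
ft_force: [2.2, 0.0, 0.0]
opening: 1.0
```

Request:
send_rows(
  motion=[
    [[-20,-35,0],[0,0,0],0],
    [[-20,-35,0],[0,0,0],0],
    [[-20,-35,0],[0,0,0],0],
    [[-20,-35,0],[0,0,0],0],
    [[-20,-35,0],[0,0,0],0],
  ],
)

```text
clock: 28.33
tcp_pos: [0.5456, -0.0229, 0.2135]
eef_rot: [-1.076, 1.288, 1.076]
ft_force: [0.5, -1.4, 0.6]
opening: 0.999
```

Request:
send_rows(
  motion=[
    [[-10,-39,0],[0,0,0],0],
    [[-10,-39,0],[0,0,0],0],
    [[-10,-39,0],[0,0,0],0],
    [[0,-35,0],[0,0,0],0],
    [[0,0,0],[0,0,0],0],
  ],
)

```text
clock: 28.75
tcp_pos: [0.5159, -0.1781, 0.2136]
eef_rot: [-1.074, 1.291, 1.072]
ft_force: [0.9, 0.8, 1.1]
opening: 1.001
```

Run:
```python
from h import *
delta([646.8,154.5,79],-10.1)
p,d=snapshot("scene"); cv2.imwrite("pics/s20.png",cv2.resize(p[80:220,200:380,::-1],None,fx=4,fy=4))
p,d=snapshot("top"); cv2.imwrite("pics/t20.png",cv2.resize(p[80:260,130:450,::-1],None,fx=2.5,fy=2.5))
W=cloud(d,camera_model("top"))
for q in ("tray_mid","bottle_mid","pot_mid","vial_mid"):
    for s in finder.silhouettes("top",q)[:2]:
        w=W[s["mask"]]; w=w[~np.isnan(w[:,0])]; hi=np.percentile(w[:,2],90); t=w[np.abs(w[:,2]-hi)<.006]; r=cv2.minAreaRect((t[:,:2]*1000).astype(np.float32))
        print(q,round(s["score"],2),np.round(s["rect"]),round(hi,3),np.round(np.hstack([r[0],r[1],r[2]]),1))
```

```text
t 28.75 tcp [ 515.9 -178.1  213.6] jawyaw 169.49 down [ 0.    -0.001 -1.   ] open 88.1 F [0.9 0.8 1.1]
  shift [ 130.9  332.6 -134.6] turn [0.04 0.01 0.41] q6 [ 0.03  0.17 -0.32  0.   -1.08 -0.21]
tray_mid 0.68 [268. 171.  29.  32.] 0.047 [618.7   6.   62.8  60.8  80.2]
tray_mid 0.48 [408. 160.  18.  17.] 0.016 [ 599.1 -350.4   49.4   51.4   45.9]
vial_mid 0.67 [320. 197.  13.  13.] 0.062 [ 538.  -102.6   19.    17.9   28.7]
vial_mid 0.51 [263. 169.  12.  13.] 0.089 [616.5   7.7  11.8   3.1  82.6]
```

View pics/s20.png

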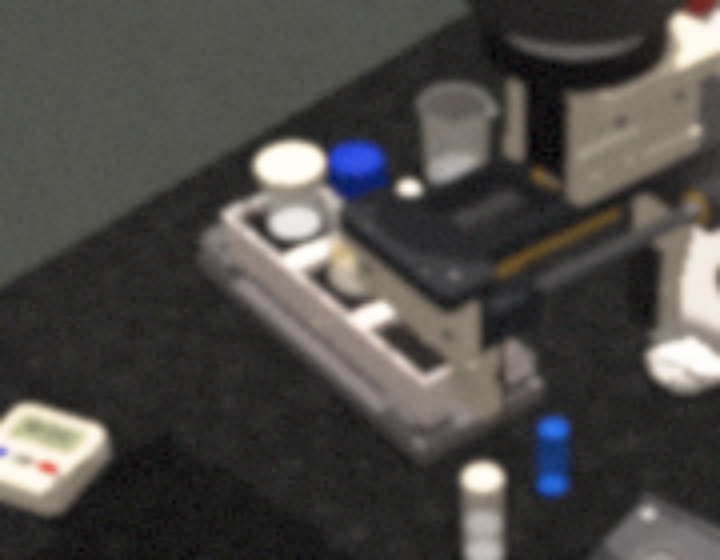

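View pics/t20.png

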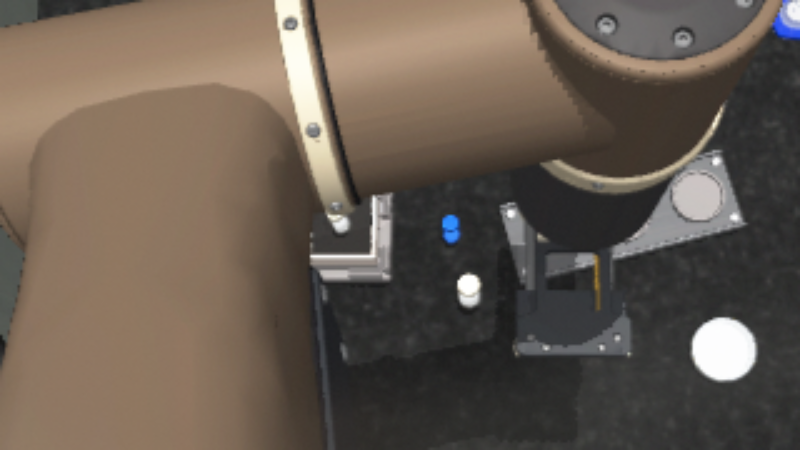

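Request:
send_rows(
  motion=[
    [[0,-40,10],[0,0,0],0],
    [[0,-40,10],[0,0,0],0],
    [[0,-40,10],[0,0,0],0],
    [[0,-40,10],[0,0,0],0],
    [[0,-40,10],[0,0,0],0],
  ],
)

```text
clock: 29.47
tcp_pos: [0.5175, -0.374, 0.264]
eef_rot: [-1.078, 1.288, 1.077]
ft_force: [0.3, 0.3, 0.0]
opening: 1.001
```

Request:
send_rows(
  motion=[
    [[0,-40,0],[0,0,0],0],
    [[0,-40,0],[0,0,0],0],
    [[0,0,0],[0,0,0],0],
    [[0,0,0],[0,0,0],0],
  ],
)

```text
clock: 29.8
tcp_pos: [0.5169, -0.4545, 0.2618]
eef_rot: [-1.073, 1.29, 1.076]
ft_force: [0.6, 0.5, 0.3]
opening: 0.997
```

Run:
```python
from h import *
p,d=snapshot("scene"); cv2.imwrite("pics/s21.png",cv2.resize(p[80:220,200:380,::-1],None,fx=4,fy=4))
p,d=snapshot("top"); cv2.imwrite("pics/t21.png",cv2.resize(p[80:260,130:450,::-1],None,fx=2.5,fy=2.5))
m=camera_model("wrist")
p,d=snapshot("wrist"); cv2.imwrite("pics/w21.png",p[:,:,::-1])
```

```text
(no output)
```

View pics/s21.png

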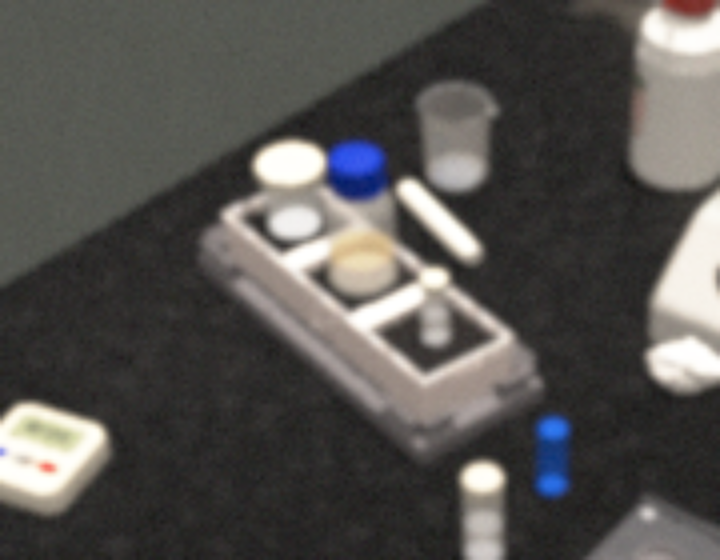

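View pics/t21.png

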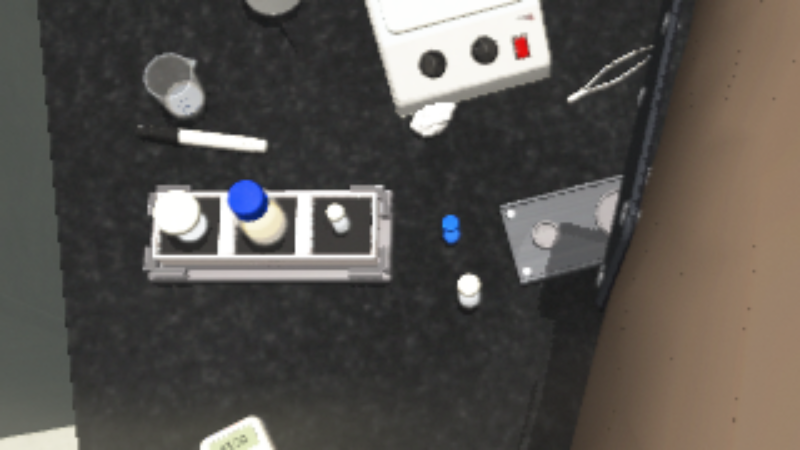

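Run:
```python
from h import *
p,d=snapshot("top"); W=cloud(d,camera_model("top")); w=W.reshape(-1,3); w=w[~np.isnan(w[:,0])]
a=np.radians(-10.1); ex=np.array([np.cos(a),np.sin(a)]); ey=np.array([-np.sin(a),np.cos(a)])
r=w[:,:2]*1000-[633.8,81.6]; X=r@ex; Y=r@ey; Z=w[:,2]*1000
s=(abs(X)<40)&(abs(Y)<112)&(Z>46.5)&(Z<54)
A=np.c_[X[s],Y[s],np.ones(s.sum())]; print(np.linalg.lstsq(A,Z[s],rcond=None)[0], s.sum(), X[s].min(),X[s].max(),Y[s].min(),Y[s].max())
for y in (74,0,-74):
    t=(abs(X)<33)&(abs(Y-y)<30)&(Z>60); hi=np.percentile(Z[t],95); k=t&(Z>hi-5); print(y,hi,X[k].mean(),Y[k].mean())
job.close_job()
```

```text
[-2.82471070e-03 -8.45006078e-04  4.95168724e+01] 567 -32.36524203716078 33.22603268481248 -107.78432899119711 105.8307599746834
74 93.65448234406803 1.171369590775273 71.74423714985065
0 135.60938931347798 0.916117229932372 -2.534409038448668
-74 91.61867491469461 1.8640246146152817 -74.62781669398349
the job is handed in; nothing more can be done
```

The job is done and handed in at about 30 s on the robot clock, against the 104 s limit. I seated the tray on the base between its corner guides. Then I moved the containers one by one, in reverse order:
- **Vial:** from the left cup into the right-hand pocket.
- **Bottle:** from the middle cup into the middle pocket.
- **Pot:** from the right cup into the left-hand pocket.

**Vial choice:** three vials were in view. I took the white-capped one in the rail cup, because it is the smaller of the two white ones. I left the larger white vial and the blue one on the bench untouched.

**Last checks, from the top camera just before handing in:**
- **Tray:** it sits level, with the rim at 49.5 mm against 50 mm expected and a tilt below 0.2°.
- **Containers:** all three stand upright within 3 mm of their pocket centres. Their tops read 94, 136 and 92 mm against 92, 134 and 90 mm expected, left to right.
- **Robot:** the gripper was empty and well clear. The highest wrist force reported after any move was about 18–20 N, while seating the tray.

**Disagreements and misses:**
- The wrist and top cameras differed by about 3 mm on the tray's starting position; the position where the gripper closed on it matched the top camera.
- Late in the job, with the arm blocking the top view, the finder missed the bottle and the pot. I therefore made the final check on the depth data after moving the arm aside.

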